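# Lock the levelling foot

## Robot

A 7-joint arm with a two-finger parallel gripper is mounted at the origin on a cart in front of the work surface, level with it; the furniture and walls round the work are solid. World frame = base frame: x ahead of the robot, y to its left, z up, the work surface at z = 0. Lengths are in m, angles in rad, forces in N, time in s.
With the tool pointing down it reaches from about 0.425 to 0.925 m from the base axis. Payload 6.8 kg.
Tool frame: the origin (TCP) lies midway between the tips of the shut fingers; the grasp point (between the pads) lies 19 mm behind it; y points along the fingers, z is the direction in which the jaws open and shut, and the axes are right-handed (so a half turn about y gives the same grasp; the last joint's range is limited). The gripper opens to 85 mm and grips with 20 to 120 N. Pads are 22 mm wide; open, the fingers measure 114 mm over their backs; the gripper's body (76 mm by 85 mm) begins 54 mm behind the grasp point. The pads swing forward as they close: fully open they stand 13 mm farther back than shut.
Start: joints at [1.091, 0.477, 0.022, 1.555, -0.011, 1.109, -0.083], TCP at [0.245, -0.629, 0.231] pointing down, gripper open.
Joint ranges: [-2.96, 2.96], [-0.34, 2.1], [-1.41, 1.46], [0.24, 2.44], [-1.37, 4.51], [0.17, 1.92], [-2.96, 2.96]. Speed limits (rad/s): [2.39, 2.39, 3.14, 3.14, 3.14, 3.14, 3.14].

## Interface

Orientations are given as a unit quaternion [w, x, y, z].
In Python, from station import bot gives the robot as it stands. The module is installed in compiled form; this text tells all that it offers.
- The arm moves only by the shell command python3 -m crank 'ROWS' [FORCE]. ROWS is JSON, a list of rows, each an object with "linear": the shift along the tool's x, y, z in m, a list of three; "dr": the turn, a rotation vector about the tool's x, y, z in degrees, a list of three; "hand": the gripper command: -1 is shut, 1 is fully open, values between are in proportion. A call has 1 to 10 rows; each row is the pose to reach, as a shift and turn from the pose commanded when the call began, along the tool's axes at that moment; what a row does not reach only later rows make up. A row lasts 1/12 s, in which the tool goes at most 41.7 mm and 7.16 degrees, less where a joint would pass 70% of its speed; a pose out of reach is approached as far as the arm can. A call with a gripper value outside its range is refused whole. The fingers move at their own pace and stop on an object; FORCE is the grip in N (left out, the last holds). Time passes only in rows, so rows that repeat a pose let the fingers close. It gives the time, the measured TCP pose, the force and the opening at its end, in the units of the state.
- bot.get_obs(): the state, without advancing time (a new reading comes with each control period).
- bot.read_camera(name): name is "scene" or "top" or "wrist"; returns the picture (400x640x3 uint8, blue, green, red); there is no depth.
- bot.camera_params(name): a dict with "K" (3x3 intrinsics, pixels), "R" (3x3) and "t" (3): a world point X has camera coordinates R X + t; the wrist camera has in their place "hand_eye" (4x4, takes a point from camera to tool coordinates, whose origin is the TCP and whose axes are the tool frame's). Camera axes: x right, y down, z forward; pixel columns grow to the right and rows downward; lengths in m; the calibration is good to about 2 mm. A picture is of the moment at which its call begins: read the wrist's pose just before it. camera_params takes no time and is no camera call.
- bot.hand_in(): hands the job in, once; it reports no verdict.
Trained networks look in the newest picture that a camera, given by its name, has taken for a name from the list of things; names that differ only in an ending like _2 or _b are one class to them, and where a whole thing is asked for, a point or a joint stands for the part that bears it (a point fixed in the world has none). Each returns a list of dicts, best first, with "score" (0 to 1); they miss things now and then, are a little off and sometimes report something else, mostly with a low value. They report only what shows in the picture. A call takes as long as a camera call.
- bot.search_frame(camera, target): "extent" ([left, top, right, bottom] in pixels, round what is visible of it).
- bot.cut_out(camera, target): "pixels" (400x640 bool, what is visible of it) and "extent" ([left, top, right, bottom] in pixels, round what is visible of it).
- bot.place_of(camera, target): "xy" ([column, row] in pixels: a listed point, or the origin of a listed thing).
The state is a dict: "t": time; "q": joint angles; "joint_vel": joint speeds; "joint_torque": joint torques, N m; "eef_pos": TCP position; "tool_rot": TCP orientation; "contact_force": force on the tool from outside, world axes, zero at the start; "torque": the same for the moment, N m; "gripper_width": opening from 0.0 (shut) to 1.0 (fully open).
Only numpy, scipy, OpenCV 4.12 (cv2) and the standard library are available. Lean on these libraries where they do the work, as an engineer would, in place of code of your own. Each camera call takes 0.05 s, during which the arm holds its last target. There are 200 camera calls.

## Task

The plate has just been levelled, so lock its front adjusting foot without spoiling the setting: push the open spanner fully home onto the brass jam nut with its handle to the anticlockwise side of the screw's bar (seen from above), then squeeze bar and spanner handle together with the gripper, with 10 to 25 N, until the nut is hard down. The bar itself must stay where it is (it may stray a few millimetres at most), so let only the spanner swing towards it. Then take the spanner off and lay it flat on the bench beside the plate, leaving the nut tight and the dish, the bubble level and the tin where they stand.

Things in the scene. Friction and masses are not known exactly. Their poses are not given: they have to be found in the camera images.
- plate: heavy fixed dark grey metal plate, 180 x 200 x 18 mm (its x, y, z), on three feet; origin on the bench under its centre, z up. Its upper face is flat, 38 mm above the bench. The adjusting screw stands on it at x = -60, y = +65 mm and a second, already locked foot with a steel nut (20 mm tall) at x = +62, y = +78 mm. A fixed phone clamp, 274 mm tall, stands on the bench to its left
- screw (a joint): turn of the adjusting screw in rad, clockwise from above positive; only friction (0.20 N m) keeps it at its setting
- nut (a joint): turn of the jam nut on the screw in rad, clockwise from above (tightening) positive, relative to the screw and its bar: 0 is where it stops dead, hard down; it starts at -0.30 to -0.15. Its thread is stiff (0.30 N m of friction, more than holds the screw), so the screw and bar turn along with the nut unless the bar is held
- bar_mid (a point): point on the axis of the screw's bar, a level steel rod of 9 mm diameter, 60 mm from the screw's axis; x points out along the bar, z up. The axis is 24.5 mm above the plate's face. The bar sticks out 90 mm on this side (with its 12 mm ball end) and 24 mm on the other; the screw's head is 27 mm across and reaches 33 mm above the plate
- bar_end (a point): centre of the ball at the long end of the bar, 84 mm from the screw's axis
- nut_center (a point): centre of the underside of the brass hexagon nut, on the plate's face; 30 mm across flats, 13 mm tall. z is up, x points through a corner of the hexagon: the fitted spanner's x has to point along this x, which lies 0.51 to 0.66 rad anticlockwise (from above) of the bar at the start and 0.36 rad when the nut is hard down
- spanner: loose straight open-ended steel spanner, 10 mm thick, 171 mm long, 0.11 kg, at first on the bench. Origin on its underside at the middle of the mouth, where the nut's centre sits when home; x along the handle, z up. The mouth opens to -x, 31.2 mm wide with flared lips to x = -20 mm, its bottom at x = +18 mm; head 55 mm wide. Home, it lies flat on the plate; its head slides in and out under the bar
- spanner_grip (a point): point in the middle of the spanner's handle, 118 mm from the mouth's centre, 5 mm above the underside; handle 14.4 mm wide from x = 42 mm to its end at x = 150 mm. Here it is clear of the bar even when fitted; bar and handle can be squeezed together 45 to 75 mm from the screw's axis. Fitted, it has about 0.07 rad of play on the nut
- curing_dish: clear round dish, 74 mm wide, 16 mm tall, loose on the rear of the plate; origin under its centre
- bubble_level: round bubble level, 33 mm wide, 14 mm tall, loose on the rear right of the plate; origin under its centre
- tinner_tin: round white tin with a red label, 47 mm wide, 19 mm tall, loose on the bench left in front of the plate; origin under its centre

How it is judged:
On the way, in this order (a step that is already met when the one before it is completed fails the run):
1. the spanner is fully home on the jam nut, flat on the plate (horizontal distance between spanner and nut_center below 0.005 m and z of spanner in the frame of plate below 0.042 m and angle between the x axis of spanner and the x axis of nut_center, either way round below 0.15 rad and angle between spanner's own z axis and vertical below 0.15 rad), for 0.2 s.
2. bar and spanner handle are squeezed together by the fingers with at least 10 N on each, the nut being hard down (contact force between the fingers and spanner above 10 N and contact force between the fingers and screw above 10 N and value of joint nut above -0.05 rad and horizontal distance between spanner and nut_center below 0.006 m), for 0.3 s.
At the end, for the whole second after the job is handed in: the nut is still hard down (within 0.08 rad of its stop), the bar's end is within 9 mm of where it was, and the spanner lies flat and still on the bench (underside within 6 mm of it), its mouth at least 80 mm from the nut (value of joint nut above -0.08 rad and distance of bar_end from where it was at the start of the episode below 0.009 m and height (world z) of spanner below 0.006 m and angle between spanner's own z axis and vertical below 0.1 rad and linear speed of spanner below 0.01 m/s and horizontal distance between spanner and nut_center above 0.08 m); the robot touches nothing.
It fails at once if the adjusting screw is turned: its bar's end strays more than 9 mm (distance of bar_end from where it was at the start of the episode above 0.009 m).
It fails at once if the fingers press on the bar with more than 25 N (contact force between the fingers and screw above 25 N).
It fails at once if while a finger is on the bar, the fingers press on the spanner with more than 25 N (contact force between the fingers and spanner above 25 N and contact force between the fingers and screw above 1 N).
It fails at once if the dish, the bubble level or the tin is shifted more than 15 mm (distance of any of curing_dish, bubble_level, tinner_tin from where it was at the start of the episode above 0.015 m).
It also fails if it takes over 72 s, if anything falls off the work surface, if the arm or the gripper's body presses on something with over 40 N, if the wrist force passes 120 N, or if a joint passes its speed limit or range.

## Working session

There is one attempt and no reset: what is moved stays moved. The work goes in short steps, Python scripts to look and compute and a shell command to move; the robot and the scene stay as the last step left them, time stands still between calls to the robot, and variables do not carry over. Pictures are saved under pics/ and viewed, about 8 in all and at most 12, crops included, and the job is handed in when it is done.

```bash
mkdir -p pics
cat > h.py <<'E'
import numpy as np, cv2
from station import bot
from scipy.spatial.transform import Rotation as R
def tool():
    s=bot.get_obs(); q=s['tool_rot']; return np.array(s['eef_pos']), R.from_quat([q[1],q[2],q[3],q[0]]).as_matrix()
def cam(name):
    c=bot.camera_params(name); K=np.array(c['K'])
    if 'R' in c: return K,np.array(c['R']),np.array(c['t'])
    p,M=tool(); H=np.array(c['hand_eye']); Rw=M@H[:3,:3]; tw=M@H[:3,3]+p
    return K,Rw.T,-Rw.T@tw
def back(cm,uv,z):
    K,Rr,t=cm; d=Rr.T@np.linalg.inv(K)@np.array([uv[0],uv[1],1.]); o=-Rr.T@t
    return o+d*(z-o[2])/d[2]
def proj(cm,X):
    K,Rr,t=cm; x=K@(Rr@np.array(X)+t); return x[:2]/x[2]
E
python3 - <<'E'
from h import *
s=bot.get_obs(); print(s); p,M=tool(); print(M.round(3))
for n in ['top','scene']:
    cm=cam(n); im=bot.read_camera(n); cv2.imwrite(f'pics/{n}0.png',im)
    print(n,'pos',(-cm[1].T@cm[2]).round(3))
    for k,z in [('plate',0),('nut_center',.038),('bar_mid',.0625),('bar_end',.0625),('spanner',0),('spanner_grip',.005),('curing_dish',.038),('bubble_level',.038),('tinner_tin',0)]:
        for r in bot.place_of(n,k)[:2]: print(k,np.round(r['xy'],1),round(r['score'],2),back(cm,r['xy'],z).round(4))
E
```

```text
{'t': 0.0, 'q': array([ 1.09091491,  0.47778476,  0.02236598,  1.55646547, -0.01151918,
        1.10931657, -0.08308605]), 'joint_vel': array([ 1.62608232e-03, -1.85550393e-04, -5.91960107e-04,  3.74819422e-05,
        7.53520665e-04,  1.03629267e-03, -1.28516895e-03]), 'joint_torque': array([ 5.22937826e-04, -5.96461916e+01,  1.60831857e+00, -2.81188613e+01,
        1.25499425e-02,  9.36389377e-03,  3.54763677e-05]), 'eef_pos': array([ 0.24496646, -0.62833151,  0.2303306 ]), 'tool_rot': array([ 0.13052386, -0.13085622,  0.69555528, -0.69429319]), 'contact_force': array([-0.32803788, -0.63003449,  0.55594182]), 'torque': array([0.00113906, 0.01234243, 0.00837443]), 'gripper_width': 1.0014978094890745}
[[-0.932 -0.001  0.363]
 [-0.363  0.002 -0.932]
 [ 0.    -1.    -0.002]]
top pos [ 0.495 -0.154  0.9  ]
plate [324.4 195.1] 0.91 [ 0.5742 -0.1494  0.    ]
nut_center [296.2 226.2] 0.59 [ 0.5103 -0.0952  0.038 ]
bar_mid [322.5 238. ] 0.66 [ 0.4879 -0.1464  0.0625]
bar_end [335.5 243.5] 0.83 [ 0.4777 -0.1708  0.0625]
spanner [414.4 187.4] 0.56 [ 0.5903 -0.3325  0.    ]
spanner_grip [403.7 245.7] 0.88 [ 0.4725 -0.3084  0.005 ]
curing_dish [316.  166.9] 0.57 [ 0.6262 -0.133   0.038 ]
bubble_level [353.5 160. ] 0.61 [ 0.64   -0.2065  0.038 ]
tinner_tin [227.9 277.2] 0.87 [0.4088 0.0433 0.    ]
scene pos [0.224 0.349 0.668]
plate [309.8 225. ] 0.88 [ 0.5694 -0.146   0.    ]
nut_center [317.7 244.6] 0.55 [ 0.5068 -0.0826  0.038 ]
bar_mid [342.7 223. ] 0.91 [ 0.4841 -0.1407  0.0625]
bar_mid [384.5 195.3] 0.51 [ 0.4494 -0.261   0.0625]
bar_end [352.2 216.3] 0.88 [ 0.4772 -0.1676  0.0625]
spanner [350.2 176.7] 0.58 [ 0.5759 -0.3377  0.    ]
spanner_grip [382.6 198.5] 0.58 [ 0.4696 -0.3066  0.005 ]
curing_dish [285.1 205.1] 0.8 [ 0.6283 -0.137   0.038 ]
bubble_level [295.9 183.8] 0.43 [ 0.6491 -0.2071  0.038 ]
tinner_tin [320.9 325.8] 0.72 [0.4163 0.0451 0.    ]
```

Run:
```python
import cv2
a=cv2.imread('pics/top0.png')[120:320,200:460]; cv2.imwrite('pics/topc.png',cv2.resize(a,None,fx=3,fy=3,interpolation=cv2.INTER_CUBIC))
```

```text
(no output)
```

View pics/topc.png

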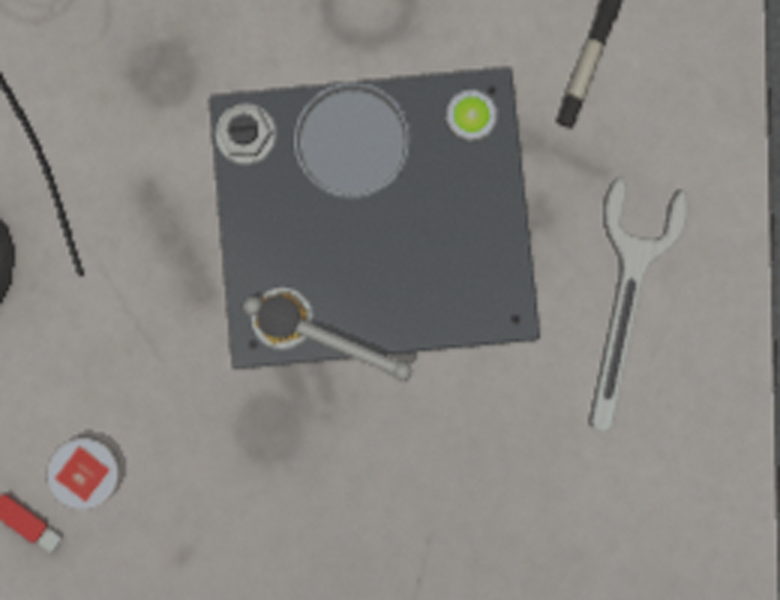

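View pics/scene0.png

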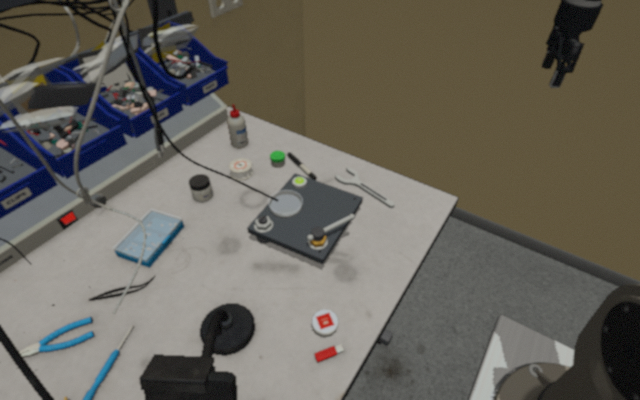

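```bash
cat >> h.py <<'E'
def go(x,y,z,yaw):
    """print tool-axis shift/turn to reach TCP (x,y,z), tool down, jaw axis (tool z) at yaw deg (mod 360)"""
    p,M=tool(); yw=np.radians(yaw); zt=np.array([np.cos(yw),np.sin(yw),0]); yt=np.array([0,0,-1.]); T=np.c_[np.cross(yt,zt),yt,zt]
    print('lin',(M.T@(np.array([x,y,z])-p)).round(4),'dr',np.degrees(R.from_matrix(M.T@T).as_rotvec()).round(2),'now',p.round(4),'jaw',np.degrees(np.arctan2(M[1,2],M[0,2])).round(2))
E
python3 - <<'E'
from h import *
print(np.round(bot.camera_params('wrist')['hand_eye'],3),bot.camera_params('wrist')['K'])
go(.4725,-.3084,.2,-101.5)
go(.50,-.3084,.2,-101.5)
E
```

```text
[[ 0.001  0.949  0.315 -0.082]
 [-0.    -0.315  0.949 -0.143]
 [ 1.    -0.001  0.    -0.001]
 [ 0.     0.     0.     1.   ]] [[351.72091787   0.         318.65974765]
 [  0.         351.72091787 199.33847351]
 [  0.           0.           1.        ]]
lin [-0.3282  0.0313 -0.216 ] dr [-0.  32.8 -0. ] now [ 0.2452 -0.6289  0.2313] jaw -68.7
lin [-0.3538  0.0313 -0.206 ] dr [-0.  32.8 -0. ] now [ 0.2452 -0.6289  0.2313] jaw -68.7
```

```bash
python3 -m crank '[{"linear":[-0.328,0.031,-0.216],"dr":[0,32.8,0],"hand":1},{"linear":[-0.328,0.031,-0.216],"dr":[0,32.8,0],"hand":1},{"linear":[-0.328,0.031,-0.216],"dr":[0,32.8,0],"hand":1},{"linear":[-0.328,0.031,-0.216],"dr":[0,32.8,0],"hand":1},{"linear":[-0.328,0.031,-0.216],"dr":[0,32.8,0],"hand":1},{"linear":[-0.328,0.031,-0.216],"dr":[0,32.8,0],"hand":1},{"linear":[-0.328,0.031,-0.216],"dr":[0,32.8,0],"hand":1},{"linear":[-0.328,0.031,-0.216],"dr":[0,32.8,0],"hand":1},{"linear":[-0.328,0.031,-0.216],"dr":[0,32.8,0],"hand":1},{"linear":[-0.328,0.031,-0.216],"dr":[0,32.8,0],"hand":1}]'
python3 - <<'E'
from h import *
go(.4725,-.3084,.2,-101.5)
E
```

```text
t: 1.83
eef_pos: [0.4758, -0.3027, 0.2002]
tool_rot: [-0.068, 0.069, 0.705, -0.703]
contact_force: [0.2, -0.6, 0.4]
gripper_width: 1.002
lin [0.0022 0.0002 0.0063] dr [ 0.14  0.37 -0.06] now [ 0.4758 -0.3027  0.2002] jaw -101.13
```

Run:
```python
from h import *
cm=cam('wrist'); im=bot.read_camera('wrist'); cv2.imwrite('pics/w1.png',im)
for k,z in [('spanner',0),('spanner_grip',.005)]:
    for r in bot.place_of('wrist',k)[:2]: print(k,np.round(r['xy'],1),round(r['score'],2),back(cm,r['xy'],z).round(4))
for r in bot.cut_out('wrist','spanner')[:1]:
    m=r['pixels']; v,u=np.nonzero(m); P=np.array([back(cm,(a,b),.010)[:2] for a,b in zip(u,v)])
    c=P.mean(0); d=np.linalg.svd(P-c,full_matrices=False)[2][0]; 
    if d[0]>0:d=-d
    s=(P-c)@d; n=(P-c)@np.array([-d[1],d[0]])
    print(c,np.degrees(np.arctan2(d[1],d[0])),s.min(),s.max(),n.min(),n.max())
    h=s>0.0; # handle part
    for a in np.arange(s.min(),s.max(),.012):
        k=(s>a)&(s<a+.012); print(round(a,3),n[k].min().round(4),n[k].max().round(4),k.sum())
```

```text
spanner_grip [324.7 175.9] 0.68 [ 0.4688 -0.3059  0.005 ]
[ 0.53701117 -0.32064503] 167.15512293638767 -0.06781368119055714 0.10075276144478462 -0.027622759351832567 0.0272105071129595
-0.068 -0.0268 0.026 294
-0.056 -0.0276 0.0272 430
-0.044 -0.0266 0.0261 379
-0.032 -0.023 0.0232 593
-0.02 -0.0138 0.0131 321
-0.008 -0.0078 0.0074 222
0.004 -0.0077 0.0072 214
0.016 -0.0072 0.007 200
0.028 -0.0077 0.0072 194
0.04 -0.0077 0.0071 190
0.052 -0.008 0.0073 179
0.064 -0.008 0.0081 189
0.076 -0.0067 0.0082 176
0.088 -0.0063 0.0069 145
0.1 -0.001 0.0031 5
```

View pics/w1.png

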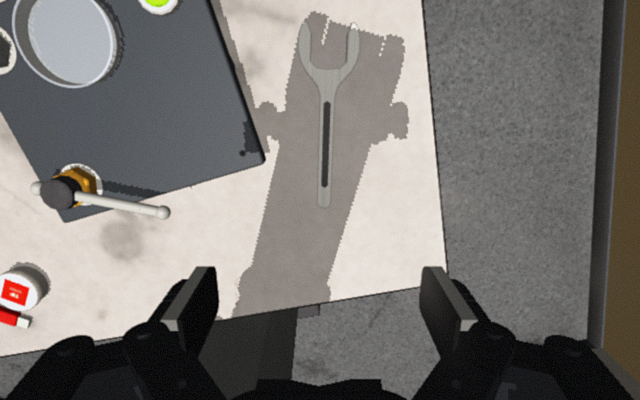

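Run:
```python
from h import *
go(.4694,-.3052,.003,-102.84)
```

```text
lin [ 0.0036  0.1974 -0.0027] dr [-0.03  1.41  0.  ] now [ 0.4724 -0.3085  0.2004] jaw -101.43
```

```bash
python3 -m crank '[{"linear":[0.0036,0.04,-0.0027],"dr":[0,1.4,0],"hand":0.2},{"linear":[0.0036,0.08,-0.0027],"dr":[0,1.4,0],"hand":0.2},{"linear":[0.0036,0.12,-0.0027],"dr":[0,1.4,0],"hand":0.2},{"linear":[0.0036,0.15,-0.0027],"dr":[0,1.4,0],"hand":0.2},{"linear":[0.0036,0.17,-0.0027],"dr":[0,1.4,0],"hand":0.2},{"linear":[0.0036,0.18,-0.0027],"dr":[0,1.4,0],"hand":0.2},{"linear":[0.0036,0.18,-0.0027],"dr":[0,1.4,0],"hand":0.2}]' 40
python3 - <<'E'
from h import *
go(.4694,-.3052,.003,-102.84)
E
```

```text
t: 2.62
eef_pos: [0.4671, -0.3061, 0.0184]
tool_rot: [-0.082, 0.079, 0.703, -0.702]
contact_force: [0.2, -0.1, -0.7]
gripper_width: 0.603
lin [-0.0021  0.0154 -0.0014] dr [ 0.   -0.2   0.22] now [ 0.4671 -0.3061  0.0184] jaw -103.04
```

```bash
python3 -m crank '[{"linear":[-0.001,0.0155,-0.001],"dr":[0,0,0],"hand":0.2},{"linear":[-0.001,0.0155,-0.001],"dr":[0,0,0],"hand":-0.3},{"linear":[-0.001,0.0155,-0.001],"dr":[0,0,0],"hand":-0.6},{"linear":[-0.001,0.0155,-0.001],"dr":[0,0,0],"hand":-1},{"linear":[-0.001,0.0155,-0.001],"dr":[0,0,0],"hand":-1},{"linear":[-0.001,0.0155,-0.001],"dr":[0,0,0],"hand":-1},{"linear":[-0.001,0.0155,-0.001],"dr":[0,0,0],"hand":-1},{"linear":[-0.001,0.0155,-0.001],"dr":[0,0,0],"hand":-1}]' 60
python3 - <<'E'
from h import *
go(.4694,-.3052,.003,-102.84)
E
```

```text
t: 3.28
eef_pos: [0.4712, -0.3054, 0.0065]
tool_rot: [0.079, -0.08, -0.702, 0.703]
contact_force: [-1.5, 0.4, 6.8]
gripper_width: 0.136
lin [0.0018 0.0035 0.0002] dr [-0.06 -0.1  -0.13] now [ 0.4712 -0.3054  0.0065] jaw -102.94
```

```bash
python3 -m crank '[{"linear":[0,-0.04,0],"dr":[0,0,0],"hand":-1},{"linear":[0,-0.08,0],"dr":[0,0,0],"hand":-1},{"linear":[0,-0.12,0],"dr":[0,0,0],"hand":-1},{"linear":[0,-0.17,0],"dr":[0,0,0],"hand":-1},{"linear":[0,-0.17,0],"dr":[0,0,0],"hand":-1},{"linear":[0,-0.17,0],"dr":[0,0,0],"hand":-1}]'
python3 - <<'E'
from h import *
go(.62,-.22,.18,12)
E
```

```text
t: 3.78
eef_pos: [0.4727, -0.3057, 0.1792]
tool_rot: [0.077, -0.082, -0.702, 0.704]
contact_force: [0.6, 0.5, -1.1]
gripper_width: 0.138
lin [-0.1244  0.     -0.1165] dr [  -0.55 -114.92   -0.18] now [ 0.4727 -0.3057  0.1792] jaw -102.92
```

```bash
python3 -m crank '[{"linear":[-0.03,0,-0.03],"dr":[0,-7,0],"hand":-1},{"linear":[-0.06,0,-0.06],"dr":[0,-14,0],"hand":-1},{"linear":[-0.09,0,-0.09],"dr":[0,-21,0],"hand":-1},{"linear":[-0.124,0,-0.116],"dr":[0,-28,0],"hand":-1},{"linear":[-0.124,0,-0.116],"dr":[0,-35,0],"hand":-1},{"linear":[-0.124,0,-0.116],"dr":[0,-42,0],"hand":-1},{"linear":[-0.124,0,-0.116],"dr":[0,-49,0],"hand":-1},{"linear":[-0.124,0,-0.116],"dr":[0,-56,0],"hand":-1},{"linear":[-0.124,0,-0.116],"dr":[0,-63,0],"hand":-1},{"linear":[-0.124,0,-0.116],"dr":[0,-70,0],"hand":-1}]'
python3 -m crank '[{"linear":[0,0,0],"dr":[0,-7,0],"hand":-1},{"linear":[0,0,0],"dr":[0,-14,0],"hand":-1},{"linear":[0,0,0],"dr":[0,-21,0],"hand":-1},{"linear":[0,0,0],"dr":[0,-28,0],"hand":-1},{"linear":[0,0,0],"dr":[0,-35,0],"hand":-1},{"linear":[0,0,0],"dr":[0,-42,0],"hand":-1},{"linear":[0,0,0],"dr":[0,-45,0],"hand":-1},{"linear":[0,0,0],"dr":[0,-45,0],"hand":-1},{"linear":[0,0,0],"dr":[0,-45,0],"hand":-1}]'
python3 - <<'E'
from h import *
go(.62,-.22,.18,12)
cm=cam('wrist'); im=bot.read_camera('wrist'); cv2.imwrite('pics/w2.png',im)
for k,z in [('nut_center',.038),('bar_mid',.0625),('bar_end',.0625),('spanner_grip',.18)]:
    for r in bot.place_of('wrist',k)[:2]: print(k,np.round(r['xy'],1),round(r['score'],2),back(cm,r['xy'],z).round(4))
E
```

```text
t: 4.62
eef_pos: [0.616, -0.2185, 0.1723]
tool_rot: [0.339, -0.341, 0.621, -0.619]
contact_force: [0.4, -0.4, -1.1]
gripper_width: 0.133
t: 5.37
eef_pos: [0.6163, -0.2188, 0.173]
tool_rot: [-0.549, 0.55, -0.446, 0.444]
contact_force: [0.8, -0.3, -1.0]
gripper_width: 0.136
lin [ 0.002  -0.007   0.0033] dr [ 0.12 -0.01 -0.1 ] now [ 0.6163 -0.2188  0.173 ] jaw 11.99
bar_mid [155.8  53.3] 0.84 [ 0.4894 -0.1429  0.0625]
bar_mid [353.9  84.2] 0.75 [ 0.6236 -0.1345  0.0625]
bar_end [137.3  83.4] 0.84 [ 0.4782 -0.1648  0.0625]
spanner_grip [321.9 273.7] 0.83 [ 0.618  -0.2161  0.18  ]
```

View pics/w2.png

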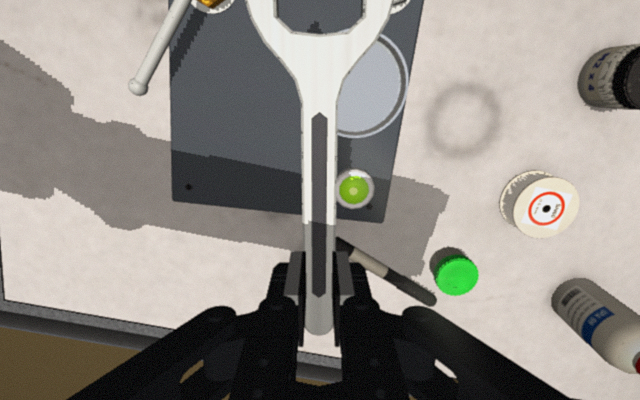

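```bash
python3 -m crank '[{"linear":[-0.04,-0.01,0],"dr":[0,0,0],"hand":-1},{"linear":[-0.07,-0.02,0],"dr":[0,0,0],"hand":-1},{"linear":[-0.07,-0.02,0],"dr":[0,0,0],"hand":-1},{"linear":[-0.07,-0.02,0],"dr":[0,0,0],"hand":-1}]'
python3 - <<'E'
from h import *
cm=cam('wrist'); im=bot.read_camera('wrist'); cv2.imwrite('pics/w3.png',im)
np.savez('w3.npz',K=cm[0],R=cm[1],t=cm[2])
for k,z in [('nut_center',.038),('bar_mid',.0625),('bar_end',.0625),('plate',0),('curing_dish',.038),('bubble_level',.038)]:
    for r in bot.place_of('wrist',k)[:2]: print(k,np.round(r['xy'],1),round(r['score'],2),back(cm,r['xy'],z).round(4))
a=im[0:200,40:300]; cv2.imwrite('pics/w3c.png',cv2.resize(a,None,fx=3,fy=3,interpolation=cv2.INTER_CUBIC))
E
```

```text
t: 5.95
eef_pos: [0.6033, -0.1478, 0.196]
tool_rot: [0.551, -0.55, 0.443, -0.444]
contact_force: [-0.5, -0.8, -1.6]
gripper_width: 0.133
nut_center [227.9  88.5] 0.89 [ 0.5154 -0.088   0.038 ]
bar_mid [180.2 153.2] 0.9 [ 0.4907 -0.1431  0.0625]
bar_mid [291.7 162.6] 0.44 [ 0.5786 -0.1317  0.0625]
bar_end [163.7 176.8] 0.77 [ 0.4794 -0.1653  0.0625]
plate [293.2 164.9] 0.95 [ 0.5787 -0.1482  0.    ]
curing_dish [344.9 169.3] 0.65 [ 0.6246 -0.1334  0.038 ]
bubble_level [344.5 250.5] 0.73 [ 0.6428 -0.2101  0.038 ]
```

View pics/w3c.png

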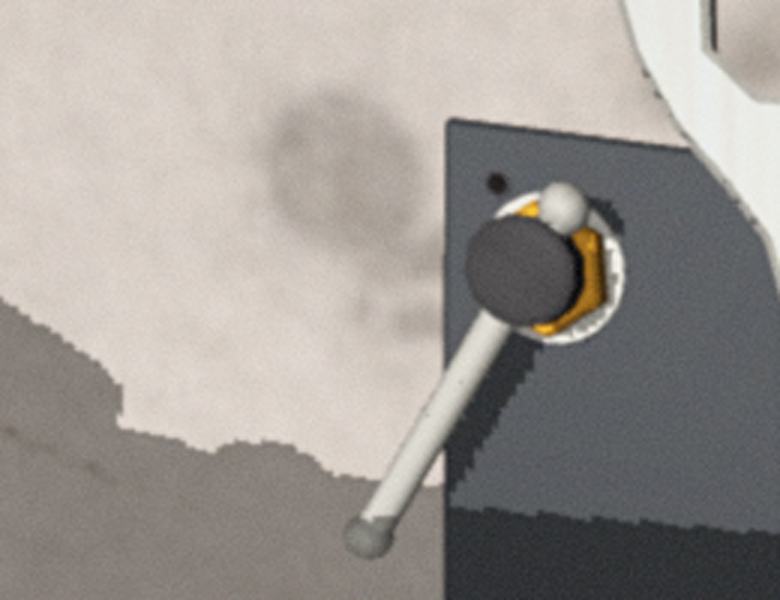

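Run:
```python
from h import *
d=np.load('w3.npz'); cm=(d['K'],d['R'],d['t'])
f=lambda c,z: back(cm,(40+(c[0]-1)/3,(c[1]-1)/3),z)[:2]
be=f((369,538),.0625); bs=f((562,208),.0625); hd=f((524,271),.071)
print('be',be,'bs',bs,np.linalg.norm(be-bs),'head',hd)
u=(be-bs)/np.linalg.norm(be-bs); print('bar deg',np.degrees(np.arctan2(u[1],u[0])),'axis from be',be-.084*u)
fl=f((449,119),.038); print('corner',fl)
e=f((445,600),.038); e2=f((690,152),.038); 
for q in (e,e2): print('edge deg',np.degrees(np.arctan2(*(q-fl)[::-1])))
for c in ((602,235),(606,298),(545,335)): print('nut c',f(c,.051))
ctr=np.array([.5140,-.0893])
im=cv2.imread('pics/w3.png'); 
for th in (-82,-77,-72):
  P=[proj(cm,[*(ctr+.01732*np.array([np.cos(a),np.sin(a)])),.051]) for a in np.radians(th+60*np.arange(6))]
  print(th,[tuple(((p-[40,0])*3+1).round(0)) for p in P])
# white washer/brass fit
hsv=cv2.cvtColor(im[30:130,180:260],cv2.COLOR_BGR2HSV); m=cv2.inRange(hsv,(10,120,60),(30,255,255)); print(m.sum()/255)
a=cv2.resize(im[50:120,185:255],None,fx=8,fy=8,interpolation=cv2.INTER_CUBIC); cv2.imwrite('pics/nut.png',a)
```

```text
be [ 0.4787699  -0.16732463] bs [ 0.51869452 -0.07286109] 0.10255406009796426 head [ 0.51367613 -0.08891592]
bar deg -112.9111489256508 axis from be [ 0.51147137 -0.08995141]
corner [ 0.48100698 -0.05791151]
edge deg -84.83916896018557
edge deg 5.038731257097197
nut c [ 0.52682038 -0.07737533]
nut c [ 0.53010062 -0.09266543]
nut c [ 0.51566142 -0.10548002]
-82 [(np.float64(547.0), np.float64(339.0)), (np.float64(604.0), np.float64(310.0)), (np.float64(604.0), np.float64(241.0)), (np.float64(546.0), np.float64(200.0)), (np.float64(488.0), np.float64(232.0)), (np.float64(490.0), np.float64(301.0))]
-77 [(np.float64(553.0), np.float64(339.0)), (np.float64(607.0), np.float64(305.0)), (np.float64(601.0), np.float64(235.0)), (np.float64(540.0), np.float64(200.0)), (np.float64(485.0), np.float64(237.0)), (np.float64(493.0), np.float64(306.0))]
-72 [(np.float64(559.0), np.float64(339.0)), (np.float64(609.0), np.float64(300.0)), (np.float64(598.0), np.float64(230.0)), (np.float64(534.0), np.float64(201.0)), (np.float64(483.0), np.float64(242.0)), (np.float64(497.0), np.float64(311.0))]
309.0
```

View pics/nut.png

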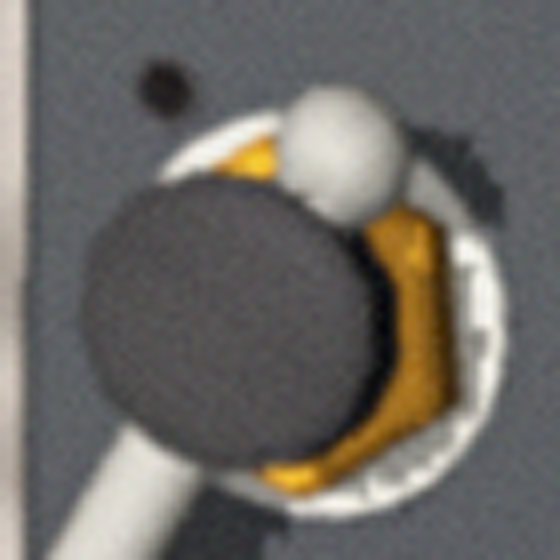

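Run:
```python
from h import *
go(.5623,-.2999,.10,13)
```

```text
lin [ 0.1366  0.0944 -0.07  ] dr [ 0.04 -1.   -0.  ] now [ 0.6025 -0.1517  0.1943] jaw 12.0
```

```bash
python3 -m crank '[{"linear":[0.037,0,-0.018],"dr":[0,-1,0],"hand":-1},{"linear":[0.074,0,-0.036],"dr":[0,-1,0],"hand":-1},{"linear":[0.11,0,-0.055],"dr":[0,-1,0],"hand":-1},{"linear":[0.1366,0.03,-0.07],"dr":[0,-1,0],"hand":-1},{"linear":[0.1366,0.06,-0.07],"dr":[0,-1,0],"hand":-1},{"linear":[0.1366,0.094,-0.07],"dr":[0,-1,0],"hand":-1},{"linear":[0.1366,0.094,-0.07],"dr":[0,-1,0],"hand":-1},{"linear":[0.1366,0.094,-0.07],"dr":[0,-1,0],"hand":-1}]'
python3 - <<'E'
from h import *
go(.5623,-.2999,.047,13)
cm=cam('wrist'); im=bot.read_camera('wrist')
for r in bot.cut_out('wrist','spanner')[:1]:
    m=r['pixels']; p,M=tool(); v,u=np.nonzero(m); P=np.array([M.T@(back(cm,(a,b),p[2]+.0035)-p) for a,b in zip(u,v)])
    x=P[:,0]; z=P[:,2]; print('end x',x.max(),x.min())
    for a in np.arange(-.1,.04,.012):
        k=(x>a)&(x<a+.012)
        if k.any(): print(round(a,3),((z[k].min()+z[k].max())/2).round(4),(z[k].max()-z[k].min()).round(4))
for k,z in [('bar_end',.0625),('bar_mid',.0625),('nut_center',.038)]:
    for r in bot.place_of('top' if 0 else 'wrist',k)[:1]: print(k,np.round(r['xy'],1),round(r['score'],2),back(cm,r['xy'],z).round(4))
E
```

```text
t: 6.97
eef_pos: [0.5615, -0.2984, 0.0993]
tool_rot: [-0.554, 0.554, -0.441, 0.438]
contact_force: [0.5, 0.1, -0.3]
gripper_width: 0.136
lin [0.0018 0.0523 0.0006] dr [ 0.18  0.09 -0.17] now [ 0.5615 -0.2984  0.0993] jaw 13.09
end x 0.029262645437130568 -0.10965000016848991
-0.1 -0.0015 0.0434
-0.088 -0.0014 0.0247
-0.076 -0.0017 0.0144
-0.064 -0.0018 0.0139
-0.052 -0.0018 0.0138
-0.04 -0.002 0.0137
-0.028 -0.002 0.014
-0.016 -0.002 0.0133
-0.004 -0.0021 0.0112
0.008 -0.0021 0.0124
0.02 -0.0023 0.013
bar_mid [321.9 270.8] 0.27 [ 0.5687 -0.3185  0.0625]
```

```bash
python3 -m crank '[{"linear":[0.002,0.02,0.0005],"dr":[0,0,0],"hand":-1},{"linear":[0.002,0.035,0.0005],"dr":[0,0,0],"hand":-1},{"linear":[0.002,0.048,0.0005],"dr":[0,0,0],"hand":-1},{"linear":[0.002,0.052,0.0005],"dr":[0,0,0],"hand":-1},{"linear":[0.002,0.052,0.0005],"dr":[0,0,0],"hand":-1},{"linear":[0.002,0.052,0.0005],"dr":[0,0,0],"hand":-1}]'
python3 - <<'E'
from h import *
go(.5623,-.2999,.047,13)
cm=cam('top'); im=bot.read_camera('top'); cv2.imwrite('pics/t2.png',im)
pf=lambda X:proj(cm,X)
for r in bot.cut_out('top','spanner')[:1]:
    m=r['pixels']; v,u=np.nonzero(m); P=np.array([back(cm,(a,b),.0505)[:2] for a,b in zip(u,v)]); print(r['score'],m.sum(),P.min(0),P.max(0))
for k,z in [('nut_center',.038),('bar_mid',.0625),('bar_end',.0625),('spanner',.0405),('spanner_grip',.0455)]:
    for r in bot.place_of('top',k)[:1]: print(k,np.round(r['xy'],1),round(r['score'],2),back(cm,r['xy'],z).round(4))
print(pf([.5137,-.0893,.071]),pf([.5363,-.1867,.0505]),pf([.5623,-.2999,.05]))
a=cv2.resize(im[200:300,270:400],None,fx=6,fy=6,interpolation=cv2.INTER_CUBIC); cv2.imwrite('pics/t2c.png',a)
E
```

```text
t: 7.72
eef_pos: [0.5643, -0.3006, 0.0495]
tool_rot: [0.554, -0.554, 0.439, -0.44]
contact_force: [0.6, 0.8, -0.8]
gripper_width: 0.136
lin [-0.0011  0.0025 -0.0018] dr [-0.04  0.12  0.02] now [ 0.5643 -0.3006  0.0495] jaw 13.12
nut_center [296.8 225.8] 0.5 [ 0.5111 -0.0964  0.038 ]
bar_mid [320.1 240.8] 0.62 [ 0.4826 -0.1419  0.0625]
bar_end [334.7 242.9] 0.8 [ 0.4788 -0.1693  0.0625]
spanner [344.2 210. ] 0.97 [ 0.5418 -0.1881  0.0405]
spanner_grip [403.5 194.7] 0.95 [ 0.5713 -0.3023  0.0455]
[291.82707599 224.03850689] [343.70313918 212.56295476] [402.71776673 199.16048271]
```

View pics/t2c.png

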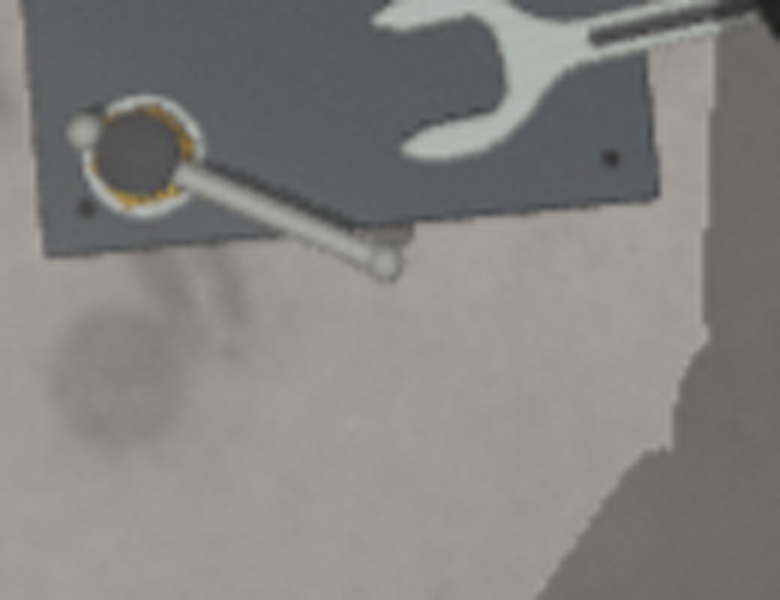

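Run:
```python
from h import *
cm=cam('top'); im=cv2.imread('pics/t2.png'); g=cv2.cvtColor(im,cv2.COLOR_BGR2GRAY)
S=4; y0,x0=185,325; c=cv2.resize(g[y0:235,x0:382],None,fx=S,fy=S,interpolation=cv2.INTER_CUBIC)
m=(c>140).astype(np.uint8); n,l,st,ce=cv2.connectedComponentsWithStats(m); i=1+np.argmax(st[1:,4]); print(st[1:])
for i in range(1,n):
  if st[i,4]<1500: continue
  v,u=np.nonzero(l==i); P=np.array([back(cm,(x0+(a+.5)/S-.5,y0+(b+.5)/S-.5),.0505)[:2] for a,b in zip(u,v)])
  for th in (-77,-78.5,-80):
    d=np.array([np.cos(np.radians(th)),np.sin(np.radians(th))]); nn=np.array([-d[1],d[0]]); s=P@d; t=P@nn
    b=s.min()
    print(i,'th',th,'lip s',b.round(4))
    for a in np.arange(b,s.max(),.008):
        k=(s>=a)&(s<a+.008); print('  ',(a-b).round(3),t[k].min().round(4),t[k].max().round(4),((t[k].min()+t[k].max())/2).round(4),end=';')
    for nm,q in (('ctr',[.5137,-.0893]),): print('\n nut t,s',np.dot(q,nn).round(4),np.dot(q,d).round(4))
# head dark circle: washer white ring centre
c=cv2.resize(im[210:240,278:308],None,fx=8,fy=8,interpolation=cv2.INTER_CUBIC); gg=cv2.cvtColor(c,cv2.COLOR_BGR2GRAY)
print('head', back(cm,(270+(138-2.5)/6,200+(151-2.5)/6),.071), 'washer',back(cm,(270+(143-2.5)/6,200+(156-2.5)/6),.040),'ballend',back(cm,(270+(387-2.5)/6,200+(263-2.5)/6),.0625),'short',back(cm,(270+(84-2.5)/6,200+(131-2.5)/6),.0625),'corner',back(cm,(270+(44-2.5)/6,200+(257-2.5)/6),.038))
```

```text
[[ 202    0   13    9   68]
 [ 225    0    3    3    8]
 [ 224   44    4    2    7]
 [ 212   46    8    5   27]
 [  30   52  198  148 7695]]
5 th -77 lip s 0.2848
   0.0 0.4568 0.5075 0.4821;   0.008 0.4556 0.509 0.4823;   0.016 0.4556 0.5092 0.4824;   0.024 0.4559 0.5085 0.4822;   0.032 0.4586 0.5061 0.4823;   0.04 0.4631 0.5014 0.4822;   0.048 0.4701 0.4941 0.4821;   0.056 0.4274 0.4899 0.4586;   0.064 0.4256 0.4888 0.4572;   0.072 0.4241 0.4889 0.4565;   0.08 0.4315 0.4891 0.4603;   0.088 0.4649 0.4891 0.477;
 nut t,s 0.4804 0.2026
5 th -78.5 lip s 0.2717
   0.0 0.4645 0.5152 0.4898;   0.008 0.4633 0.5167 0.49;   0.016 0.4634 0.517 0.4902;   0.024 0.4635 0.5163 0.4899;   0.032 0.4663 0.5142 0.4903;   0.04 0.4711 0.5097 0.4904;   0.048 0.4783 0.5027 0.4905;   0.056 0.4368 0.4986 0.4677;   0.064 0.4352 0.4979 0.4666;   0.072 0.4336 0.4983 0.4659;   0.08 0.4335 0.4987 0.4661;   0.088 0.4707 0.4988 0.4847;
 nut t,s 0.4856 0.1899
5 th -80 lip s 0.2582
   0.0 0.4719 0.5223 0.4971;   0.008 0.4706 0.524 0.4973;   0.016 0.4708 0.5244 0.4976;   0.024 0.4711 0.5239 0.4975;   0.032 0.4734 0.522 0.4977;   0.04 0.4783 0.5177 0.498;   0.048 0.4861 0.5109 0.4985;   0.056 0.4457 0.5071 0.4764;   0.064 0.4443 0.5065 0.4754;   0.072 0.443 0.5071 0.475;   0.08 0.4425 0.5079 0.4752;   0.088 0.4744 0.5081 0.4912;
 nut t,s 0.4904 0.1771
head [ 0.51238103 -0.09072012  0.071     ] washer [ 0.51142808 -0.08997534  0.04      ] ballend [ 0.47783375 -0.16815385  0.0625    ] short [ 0.51878068 -0.07307304  0.0625    ] corner [ 0.47897802 -0.05826695  0.038     ]
```

```bash
cat >> h.py <<'E'
def sptop(th,y0=185,x0=325,y1=240,x1=382):
    cm=cam('top'); im=bot.read_camera('top'); g=cv2.cvtColor(im,cv2.COLOR_BGR2GRAY); S=4
    c=cv2.resize(g[y0:y1,x0:x1],None,fx=S,fy=S,interpolation=cv2.INTER_CUBIC)
    n,l,st,_=cv2.connectedComponentsWithStats((c>140).astype(np.uint8)); i=1+np.argmax(st[1:,4]); v,u=np.nonzero(l==i)
    P=np.array([back(cm,(x0+(a+.5)/S-.5,y0+(b+.5)/S-.5),.0505)[:2] for a,b in zip(u,v)])
    d=np.array([np.cos(np.radians(th)),np.sin(np.radians(th))]); nn=np.array([-d[1],d[0]]); s=P@d; t=P@nn; b=s.min(); print('lip s',b.round(4))
    for a in np.arange(b,b+.056,.008):
        k=(s>=a)&(s<a+.008); print('  ',(a-b).round(3),t[k].min().round(4),t[k].max().round(4),((t[k].min()+t[k].max())/2).round(4))
    return im
E
python3 -m crank '[{"linear":[0,0.001,-0.0036],"dr":[0,0,0],"hand":-1},{"linear":[-0.02,0.002,-0.0036],"dr":[0,0,0],"hand":-1},{"linear":[-0.03,0.003,-0.0036],"dr":[0,0,0],"hand":-1},{"linear":[-0.03,0.003,-0.0036],"dr":[0,0,0],"hand":-1},{"linear":[-0.03,0.003,-0.0036],"dr":[0,0,0],"hand":-1},{"linear":[-0.03,0.003,-0.0036],"dr":[0,0,0],"hand":-1}]'
python3 - <<'E'
from h import *
im=sptop(-77,x0=310,x1=370); cv2.imwrite('pics/t3.png',im)
for i in range(3):
    p,M=tool(); print(p.round(4), (p[:2]@[.9744,.225]).round(4)); bot.read_camera('top')
E
```

```text
t: 8.57
eef_pos: [0.5537, -0.2729, 0.046]
tool_rot: [-0.554, 0.554, -0.439, 0.44]
contact_force: [0.6, -0.8, -1.4]
gripper_width: 0.136
lip s 0.2555
   0.0 0.4528 0.5037 0.4782
   0.008 0.4514 0.5051 0.4782
   0.016 0.4513 0.5048 0.4781
   0.024 0.4519 0.5043 0.4781
   0.032 0.4545 0.5015 0.478
   0.04 0.4595 0.4967 0.4781
   0.048 0.4664 0.4894 0.4779
[ 0.5537 -0.2732  0.046 ] 0.4781
[ 0.5536 -0.2732  0.0459] 0.478
[ 0.5536 -0.2732  0.0459] 0.478
```

```bash
python3 -m crank '[{"linear":[-0.015,0,0.0004],"dr":[0,0,0],"hand":-1},{"linear":[-0.03,0,0.0004],"dr":[0,0,0],"hand":-1},{"linear":[-0.036,0,0.0004],"dr":[0,0,0],"hand":-1},{"linear":[-0.042,0,0.0004],"dr":[0,0,0],"hand":-1},{"linear":[-0.046,0,0.0004],"dr":[0,0,0],"hand":-1},{"linear":[-0.05,0,0.0004],"dr":[0,0,0],"hand":-1},{"linear":[-0.05,0,0.0004],"dr":[0,0,0],"hand":-1}]'
python3 - <<'E'
from h import *
p,M=tool(); f=np.array(bot.get_obs()['contact_force']); print(p.round(4),'tool force',(M.T@f).round(1),(p[:2]@[.9744,.225]).round(4),(p[:2]@[.225,-.9744]).round(4))
im=bot.read_camera('top'); cm=cam('top'); r=bot.place_of('top','bar_end')[0]; print(back(cm,r['xy'],.0625))
cv2.imwrite('pics/t4.png',cv2.resize(im[185:275,260:400],None,fx=5,fy=5,interpolation=cv2.INTER_CUBIC))
E
```

```text
t: 9.35
eef_pos: [0.5425, -0.2225, 0.0459]
tool_rot: [0.554, -0.554, 0.44, -0.439]
contact_force: [-0.0, 0.2, -0.8]
gripper_width: 0.138
[ 0.5425 -0.2225  0.0459] tool force [-0.2  0.8  0. ] 0.4785 0.3389
[ 0.48289265 -0.16555638  0.0625    ]
```

View pics/t4.png

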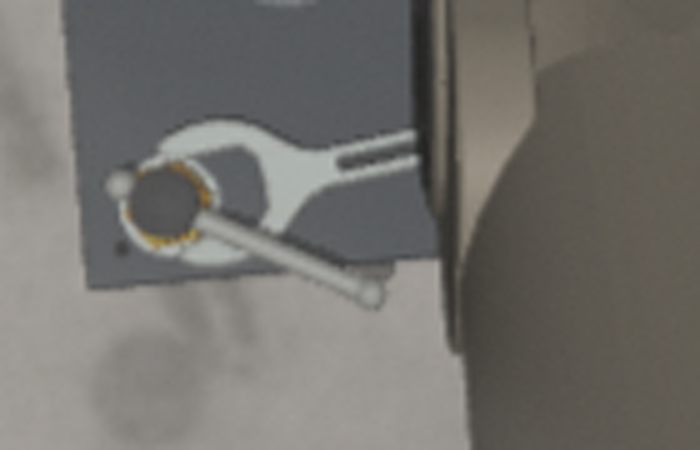

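```bash
python3 -m crank '[{"linear":[-0.005,0,0],"dr":[0,0,0],"hand":-1},{"linear":[-0.01,0,0],"dr":[0,0,0],"hand":-1},{"linear":[-0.014,0,0],"dr":[0,0,0],"hand":-1},{"linear":[-0.018,0,0],"dr":[0,0,0],"hand":-1},{"linear":[-0.02,0,0],"dr":[0,0,0],"hand":-1},{"linear":[-0.02,0,0],"dr":[0,0,0],"hand":-1}]'
cat >> h.py <<'E'
def st():
    p,M=tool(); o=bot.get_obs(); f=np.array(o['contact_force']); print(p.round(4),'tool force',(M.T@f).round(1),'t,s',(p[:2]@[.9744,.225]).round(4),(p[:2]@[.225,-.9744]).round(4),'jaw',np.degrees(np.arctan2(M[1,2],M[0,2])).round(2),'w',round(o['gripper_width'],3))
E
python3 -c "
from h import *
st()"
```

```text
t: 9.95
eef_pos: [0.5379, -0.2031, 0.0458]
tool_rot: [0.554, -0.554, 0.44, -0.439]
contact_force: [0.2, -0.1, -0.6]
gripper_width: 0.133
[ 0.5379 -0.2031  0.0458] tool force [0.2 0.6 0.1] t,s 0.4785 0.3189 jaw 13.16 w 0.133
```

```bash
python3 -m crank '[{"linear":[-0.001,0,0],"dr":[0,0,0],"hand":-1},{"linear":[-0.002,0,0],"dr":[0,0,0],"hand":-1},{"linear":[-0.003,0,0],"dr":[0,0,0],"hand":-1},{"linear":[-0.003,0,0],"dr":[0,0,0],"hand":-1}]'
python3 -c "
from h import *
st()"
python3 -m crank '[{"linear":[-0.001,0,0],"dr":[0,0,0],"hand":-1},{"linear":[-0.002,0,0],"dr":[0,0,0],"hand":-1},{"linear":[-0.002,0,0],"dr":[0,0,0],"hand":-1}]'
python3 -c "
from h import *
st()"
```

```text
t: 10.28
eef_pos: [0.5376, -0.2022, 0.046]
tool_rot: [-0.553, 0.554, -0.439, 0.44]
contact_force: [0.8, -2.8, -1.0]
gripper_width: 0.134
[ 0.5376 -0.2022  0.046 ] tool force [2.9 1.  0.2] t,s 0.4783 0.318 jaw 13.05 w 0.134
t: 10.53
eef_pos: [0.5374, -0.2019, 0.0463]
tool_rot: [-0.553, 0.554, -0.439, 0.441]
contact_force: [1.4, -8.1, -1.0]
gripper_width: 0.132
[ 0.5374 -0.2019  0.0463] tool force [ 8.2  1.  -0.4] t,s 0.4782 0.3177 jaw 12.99 w 0.132
```

```bash
python3 -m crank '[{"linear":[0.001,0.001,0],"dr":[0,0,0],"hand":-1},{"linear":[0.002,0.002,0],"dr":[0,0,0],"hand":-1},{"linear":[0.002,0.003,0],"dr":[0,0,0],"hand":-1},{"linear":[0.002,0.003,0],"dr":[0,0,0],"hand":-1}]'
python3 - <<'E'
from h import *
st(); im=bot.read_camera('top'); cm=cam('top'); g=cv2.imwrite('pics/t5.png',im)
for k,z in (('bar_end',.0625),('spanner',.038),('nut_center',.038)):
  for r in bot.place_of('top',k)[:1]: print(k,r['xy'],back(cm,r['xy'],z))
E
```

```text
t: 10.87
eef_pos: [0.5377, -0.2022, 0.0445]
tool_rot: [-0.553, 0.554, -0.439, 0.441]
contact_force: [-4.2, -3.4, 13.5]
gripper_width: 0.134
[ 0.5377 -0.2022  0.0445] tool force [  2.4 -13.5  -4.8] t,s 0.4784 0.318 jaw 13.04 w 0.134
bar_end [328.6, 243.5] [ 0.47765309 -0.15787955  0.0625    ]
spanner [293.3, 228.0] [ 0.50679986 -0.08964107  0.038     ]
nut_center [296.8, 226.6] [ 0.50951853 -0.09639171  0.038     ]
```

```bash
python3 -m crank '[{"linear":[0,-0.001,0],"dr":[0,0,0],"hand":-0.6},{"linear":[0,-0.001,0],"dr":[0,0,0],"hand":-0.4},{"linear":[0,-0.001,0],"dr":[0,0,0],"hand":-0.2},{"linear":[0,-0.001,0],"dr":[0,0,0],"hand":-0.2},{"linear":[0,-0.03,0],"dr":[0,0,0],"hand":-0.2},{"linear":[0,-0.06,0],"dr":[0,0,0],"hand":0},{"linear":[0,-0.08,0],"dr":[0,0,0],"hand":0.5},{"linear":[0,-0.08,0],"dr":[0,0,0],"hand":0.5},{"linear":[0,-0.08,0],"dr":[0,0,0],"hand":0.5}]' 20
python3 - <<'E'
from h import *
st()
C=np.array([.512,-.0903]); th=np.radians(-102.7); m=np.array([np.cos(th),np.sin(th)]); n=np.array([-m[1],m[0]])
h=C+.050*m+.0125*n; print(h); go(*h,.09,-12.7)
cm=cam('wrist'); im=bot.read_camera('wrist'); cv2.imwrite('pics/w5.png',im)
for k,z in [('spanner_grip',.043),('bar_end',.0625),('bar_mid',.0625),('nut_center',.038)]:
    for r in bot.place_of('wrist',k)[:1]: print(k,np.round(r['xy'],1),round(r['score'],2),back(cm,r['xy'],z).round(4))
E
```

```text
t: 11.82
eef_pos: [0.538, -0.2009, 0.1236]
tool_rot: [0.554, -0.554, 0.439, -0.44]
contact_force: [0.2, -0.0, -0.3]
gripper_width: 0.75
[ 0.538  -0.2009  0.1236] tool force [0.1 0.3 0.2] t,s 0.479 0.3168 jaw 13.11 w 0.75
[ 0.51320187 -0.1418248 ]
lin [-0.0632  0.0336 -0.0108] dr [-0.11 25.81  0.03] now [ 0.538  -0.2009  0.1236] jaw 13.11
spanner_grip [322.3 216.2] 0.74 [ 0.5423 -0.2047  0.043 ]
bar_end [234.4 145.1] 0.77 [ 0.4804 -0.1658  0.0625]
bar_mid [253.2 112.5] 0.85 [ 0.4879 -0.1451  0.0625]
```

```bash
python3 -m crank '[{"linear":[-0.03,0,-0.005],"dr":[0,7,0],"hand":0.5},{"linear":[-0.0632,0,-0.0108],"dr":[0,14,0],"hand":0.5},{"linear":[-0.0632,0.01,-0.0108],"dr":[0,21,0],"hand":0.5},{"linear":[-0.0632,0.02,-0.0108],"dr":[0,25.8,0],"hand":0.5},{"linear":[-0.0632,0.03,-0.0108],"dr":[0,25.8,0],"hand":0.5},{"linear":[-0.0632,0.035,-0.0108],"dr":[0,25.8,0],"hand":0.5},{"linear":[-0.0632,0.035,-0.0108],"dr":[0,25.8,0],"hand":0.5},{"linear":[-0.0632,0.035,-0.0108],"dr":[0,25.8,0],"hand":0.5}]'
python3 - <<'E'
from h import *
st(); go(.5132,-.1418,.05,-12.7)
im=bot.read_camera('wrist'); cv2.imwrite('pics/w6.png',im)
E
```

```text
t: 12.73
eef_pos: [0.5123, -0.1421, 0.0873]
tool_rot: [0.442, -0.442, 0.552, -0.552]
contact_force: [0.4, 0.2, 0.5]
gripper_width: 0.747
[ 0.5123 -0.1421  0.0873] tool force [-0.3 -0.5  0.3] t,s 0.4672 0.2537 jaw -12.63 w 0.747
lin [-0.0005  0.0373  0.0009] dr [ 0.06  0.07 -0.01] now [ 0.5123 -0.1421  0.0873] jaw -12.63
```

View pics/w6.png

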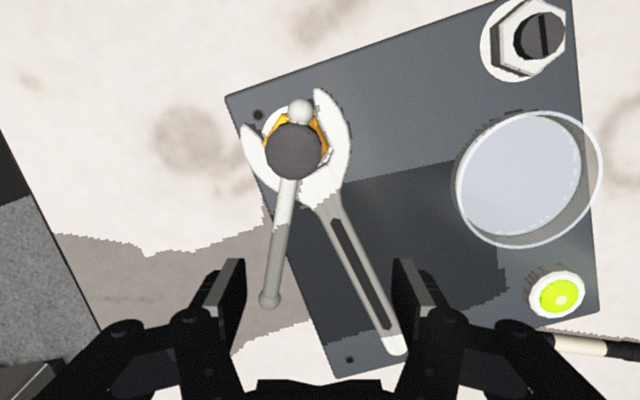

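```bash
python3 -m crank '[{"linear":[0,0.01,0.001],"dr":[0,0,0],"hand":0.5},{"linear":[0,0.02,0.001],"dr":[0,0,0],"hand":0.5},{"linear":[0,0.03,0.001],"dr":[0,0,0],"hand":0.5},{"linear":[0,0.038,0.001],"dr":[0,0,0],"hand":0.5},{"linear":[0,0.041,0.001],"dr":[0,0,0],"hand":0.5},{"linear":[0,0.041,0.001],"dr":[0,0,0],"hand":0.5}]'
python3 -c "
from h import *
st()"
python3 -m crank '[{"linear":[0,0.002,0],"dr":[0,0,0],"hand":0.5},{"linear":[0,0.004,0],"dr":[0,0,0],"hand":0.5},{"linear":[0,0.004,0],"dr":[0,0,0],"hand":0.5}]'
python3 -c "
from h import *
st()"
```

```text
t: 13.28
eef_pos: [0.5126, -0.1419, 0.0455]
tool_rot: [0.441, -0.442, 0.553, -0.552]
contact_force: [0.1, 0.7, -0.2]
gripper_width: 0.752
[ 0.5126 -0.1419  0.0455] tool force [-0.7  0.2 -0. ] t,s 0.4675 0.2536 jaw -12.68 w 0.752
t: 13.53
eef_pos: [0.5135, -0.1421, 0.0428]
tool_rot: [-0.442, 0.442, -0.552, 0.552]
contact_force: [0.2, 0.4, -0.5]
gripper_width: 0.75
[ 0.5135 -0.1421  0.0428] tool force [-0.4  0.5  0.1] t,s 0.4684 0.254 jaw -12.7 w 0.75
```

```bash
python3 -m crank '[{"linear":[0,0.002,0],"dr":[0,0,0],"hand":0.5},{"linear":[0,0.003,0],"dr":[0,0,0],"hand":0.5},{"linear":[0,0.003,0],"dr":[0,0,0],"hand":0.5}]'
python3 -c "
from h import *
st()"
python3 -m crank '[{"linear":[0,0.001,0],"dr":[0,0,0],"hand":0.5},{"linear":[0,0.002,0],"dr":[0,0,0],"hand":0.5},{"linear":[0,0.002,0],"dr":[0,0,0],"hand":0.5}]'
python3 -c "
from h import *
st()"
```

```text
t: 13.78
eef_pos: [0.5134, -0.1422, 0.0397]
tool_rot: [-0.442, 0.442, -0.552, 0.552]
contact_force: [-1.0, 0.5, 0.4]
gripper_width: 0.754
[ 0.5134 -0.1422  0.0397] tool force [-0.3 -0.4 -1.1] t,s 0.4683 0.254 jaw -12.7 w 0.754
t: 14.03
eef_pos: [0.5134, -0.1422, 0.0377]
tool_rot: [0.442, -0.442, 0.552, -0.552]
contact_force: [0.2, -0.2, 0.1]
gripper_width: 0.752
[ 0.5134 -0.1422  0.0377] tool force [ 0.2 -0.1  0.2] t,s 0.4683 0.254 jaw -12.7 w 0.752
```

```bash
python3 -m crank '[{"linear":[0,0,-0.0005],"dr":[0,0,0],"hand":0.4},{"linear":[0,0,-0.0005],"dr":[0,0,0],"hand":0.35},{"linear":[0,0,-0.0005],"dr":[0,0,0],"hand":0.35}]' 20
python3 -c "
from h import *
st()"
python3 -m crank '[{"linear":[0,0,-0.001],"dr":[0,0,0],"hand":0.3},{"linear":[0,0,-0.002],"dr":[0,0,0],"hand":0.25},{"linear":[0,-0.0005,-0.002],"dr":[0,0,0],"hand":0.25}]'
python3 -c "
from h import *
st()"
```

```text
t: 14.28
eef_pos: [0.513, -0.142, 0.0378]
tool_rot: [-0.442, 0.442, -0.552, 0.552]
contact_force: [0.2, 0.1, 0.2]
gripper_width: 0.678
[ 0.513  -0.142   0.0378] tool force [-0.1 -0.2  0.2] t,s 0.4679 0.2538 jaw -12.7 w 0.678
t: 14.53
eef_pos: [0.5109, -0.1416, 0.0383]
tool_rot: [-0.442, 0.442, -0.552, 0.552]
contact_force: [1.1, 0.1, -1.2]
gripper_width: 0.621
[ 0.5109 -0.1416  0.0383] tool force [-0.4  1.2  1.1] t,s 0.466 0.2529 jaw -12.7 w 0.621
```

```bash
python3 -m crank '[{"linear":[0,0,-0.001],"dr":[0,0,0],"hand":0.2},{"linear":[0,-0.0005,-0.002],"dr":[0,0,0],"hand":0.15},{"linear":[0,-0.0005,-0.002],"dr":[0,0,0],"hand":0.15}]'
python3 - <<'E'
from h import *
st(); im=bot.read_camera('wrist'); cv2.imwrite('pics/w7.png',im[60:400,100:560])
E
```

```text
t: 14.78
eef_pos: [0.5089, -0.1411, 0.0389]
tool_rot: [-0.442, 0.442, -0.552, 0.552]
contact_force: [0.0, 0.4, -0.6]
gripper_width: 0.576
[ 0.5089 -0.1411  0.0389] tool force [-0.4  0.6 -0.1] t,s 0.4641 0.252 jaw -12.7 w 0.576
```

View pics/w7.png

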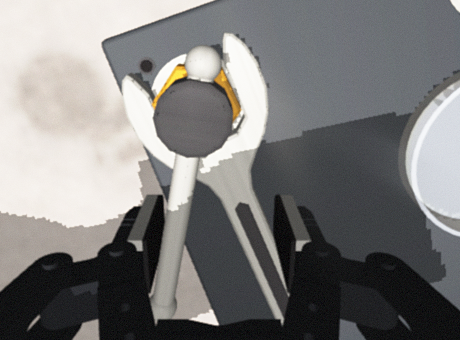

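```bash
python3 -m crank '[{"linear":[0,0,-0.0005],"dr":[0,0,0],"hand":0.1},{"linear":[0,-0.0005,-0.001],"dr":[0,0,0],"hand":0.07},{"linear":[0,-0.0005,-0.001],"dr":[0,0,0],"hand":0.07}]'
python3 -c "
from h import *
st()"
python3 -m crank '[{"linear":[0,0,-0.0005],"dr":[0,0,0],"hand":0.03},{"linear":[0,-0.0005,-0.001],"dr":[0,0,0],"hand":0.0},{"linear":[0,-0.0005,-0.001],"dr":[0,0,0],"hand":0.0}]'
python3 - <<'E'
from h import *
st(); cm=cam('wrist'); bot.read_camera('wrist')
for k in ('bar_end','bar_mid'):
    for r in bot.place_of('wrist',k)[:1]: print(k,np.round(r['xy'],1),round(r['score'],2),back(cm,r['xy'],.0625).round(4))
E
```

```text
t: 15.08
eef_pos: [0.508, -0.141, 0.0393]
tool_rot: [-0.442, 0.442, -0.552, 0.552]
contact_force: [-0.3, -0.6, -0.6]
gripper_width: 0.535
[ 0.508  -0.141   0.0393] tool force [ 0.6  0.6 -0.1] t,s 0.4633 0.2517 jaw -12.7 w 0.535
t: 15.33
eef_pos: [0.5072, -0.141, 0.0398]
tool_rot: [-0.442, 0.442, -0.552, 0.552]
contact_force: [0.8, -1.4, -1.4]
gripper_width: 0.503
[ 0.5072 -0.141   0.0398] tool force [1.2 1.4 1.1] t,s 0.4625 0.2515 jaw -12.71 w 0.503
bar_end [270.2 362.5] 0.56 [ 0.4804 -0.1669  0.0625]
bar_mid [273.8 315.3] 0.83 [ 0.4881 -0.1442  0.0625]
```

```bash
python3 -m crank '[{"linear":[0,0,-0.0006],"dr":[0,0,0],"hand":-0.03},{"linear":[0,-0.0003,-0.0013],"dr":[0,0,0],"hand":-0.06},{"linear":[0,-0.0003,-0.0013],"dr":[0,0,0],"hand":-0.06}]'
python3 -c "
from h import *
st()"
python3 -m crank '[{"linear":[0,0,-0.0006],"dr":[0,0,0],"hand":-0.09},{"linear":[0,-0.0003,-0.0013],"dr":[0,0,0],"hand":-0.12},{"linear":[0,-0.0003,-0.0013],"dr":[0,0,0],"hand":-0.12}]'
python3 - <<'E'
from h import *
st(); cm=cam('wrist'); bot.read_camera('wrist')
for k in ('bar_end','bar_mid'):
    for r in bot.place_of('wrist',k)[:1]: print(k,np.round(r['xy'],1),round(r['score'],2),back(cm,r['xy'],.0625).round(4))
E
```

```text
t: 15.73
eef_pos: [0.506, -0.1407, 0.0402]
tool_rot: [-0.442, 0.441, -0.552, 0.552]
contact_force: [1.4, -3.1, -2.6]
gripper_width: 0.473
[ 0.506  -0.1407  0.0402] tool force [2.7 2.6 2. ] t,s 0.4614 0.2509 jaw -12.71 w 0.473
t: 15.98
eef_pos: [0.5048, -0.1404, 0.0405]
tool_rot: [-0.442, 0.441, -0.552, 0.552]
contact_force: [1.2, -3.4, -2.8]
gripper_width: 0.439
[ 0.5048 -0.1404  0.0405] tool force [3.  2.8 1.9] t,s 0.4603 0.2504 jaw -12.7 w 0.439
bar_end [273.8 360. ] 0.79 [ 0.4796 -0.1659  0.0625]
bar_mid [284.8 315.3] 0.63 [ 0.4899 -0.1451  0.0625]
```

```bash
python3 -m crank '[{"linear":[0,0,-0.0006],"dr":[0,0,0],"hand":-0.15},{"linear":[0,-0.0003,-0.0013],"dr":[0,0,0],"hand":-0.18},{"linear":[0,-0.0003,-0.0013],"dr":[0,0,0],"hand":-0.18}]'
python3 -c "
from h import *
st()"
python3 -m crank '[{"linear":[0,0,-0.0004],"dr":[0,0,0],"hand":-0.2},{"linear":[0,-0.0003,-0.0008],"dr":[0,0,0],"hand":-0.22},{"linear":[0,-0.0003,-0.0008],"dr":[0,0,0],"hand":-0.22}]'
python3 - <<'E'
from h import *
st(); cm=cam('wrist'); bot.read_camera('wrist')
for k in ('bar_end','bar_mid'):
    for r in bot.place_of('wrist',k)[:1]: print(k,np.round(r['xy'],1),round(r['score'],2),back(cm,r['xy'],.0625).round(4))
E
```

```text
t: 16.38
eef_pos: [0.5035, -0.14, 0.0408]
tool_rot: [-0.442, 0.442, -0.552, 0.552]
contact_force: [2.8, -4.2, -1.7]
gripper_width: 0.413
[ 0.5035 -0.14    0.0408] tool force [3.4 1.7 3.7] t,s 0.4591 0.2497 jaw -12.7 w 0.413
t: 16.63
eef_pos: [0.5026, -0.1398, 0.041]
tool_rot: [-0.442, 0.442, -0.552, 0.552]
contact_force: [2.8, -4.5, -2.4]
gripper_width: 0.391
[ 0.5026 -0.1398  0.041 ] tool force [3.8 2.5 3.8] t,s 0.4583 0.2493 jaw -12.7 w 0.391
bar_end [277.1 359.2] 0.87 [ 0.4788 -0.1657  0.0625]
bar_mid [290.2 315.2] 0.58 [ 0.4897 -0.1453  0.0625]
```

```bash
python3 -m crank '[{"linear":[0,0,0],"dr":[0,0,0],"hand":-0.24},{"linear":[0,-0.0002,0],"dr":[0,0,0],"hand":-0.26},{"linear":[0,-0.0002,0],"dr":[0,0,0],"hand":-0.26}]'
python3 -c "
from h import *
st()"
python3 -m crank '[{"linear":[0,0,0],"dr":[0,0,0],"hand":-0.28},{"linear":[0,-0.0002,-0.0003],"dr":[0,0,0],"hand":-0.3},{"linear":[0,-0.0002,-0.0003],"dr":[0,0,0],"hand":-0.3}]'
python3 - <<'E'
from h import *
st(); cm=cam('wrist'); bot.read_camera('wrist')
for k in ('bar_end','bar_mid'):
    for r in bot.place_of('wrist',k)[:1]: print(k,np.round(r['xy'],1),round(r['score'],2),back(cm,r['xy'],.0625).round(4))
E
```

```text
t: 17.03
eef_pos: [0.502, -0.1397, 0.0411]
tool_rot: [0.441, -0.442, 0.552, -0.552]
contact_force: [0.2, -4.1, -1.2]
gripper_width: 0.374
[ 0.502  -0.1397  0.0411] tool force [3.9 1.2 1.1] t,s 0.4577 0.2491 jaw -12.71 w 0.374
t: 17.28
eef_pos: [0.5014, -0.1396, 0.0412]
tool_rot: [0.441, -0.442, 0.553, -0.552]
contact_force: [-2.8, -4.8, -1.6]
gripper_width: 0.355
[ 0.5014 -0.1396  0.0412] tool force [ 5.3  1.6 -1.7] t,s 0.4571 0.2489 jaw -12.71 w 0.355
bar_end [285.2 358.4] 0.72 [ 0.481  -0.1661  0.0625]
bar_mid [292.2 313.9] 0.77 [ 0.4894 -0.1448  0.0625]
```

```bash
python3 -m crank '[{"linear":[0,0,-0.0004],"dr":[0,0,0],"hand":-0.32},{"linear":[0,-0.0002,-0.0008],"dr":[0,0,0],"hand":-0.34},{"linear":[0,-0.0002,-0.0008],"dr":[0,0,0],"hand":-0.34}]'
python3 -c "
from h import *
st()"
python3 -m crank '[{"linear":[0,0,-0.0004],"dr":[0,0,0],"hand":-0.36},{"linear":[0,-0.0002,-0.0008],"dr":[0,0,0],"hand":-0.38},{"linear":[0,-0.0002,-0.0008],"dr":[0,0,0],"hand":-0.38}]'
python3 - <<'E'
from h import *
st(); cm=cam('wrist'); bot.read_camera('wrist')
for k in ('bar_end','bar_mid'):
    for r in bot.place_of('wrist',k)[:1]: print(k,np.round(r['xy'],1),round(r['score'],2),back(cm,r['xy'],.0625).round(4))
E
```

```text
t: 17.68
eef_pos: [0.5009, -0.1396, 0.0414]
tool_rot: [0.441, -0.442, 0.552, -0.552]
contact_force: [-3.2, -5.6, -2.6]
gripper_width: 0.333
[ 0.5009 -0.1396  0.0414] tool force [ 6.2  2.6 -1.9] t,s 0.4566 0.2487 jaw -12.71 w 0.333
t: 17.93
eef_pos: [0.5003, -0.1395, 0.0416]
tool_rot: [0.441, -0.442, 0.552, -0.552]
contact_force: [-1.8, -5.1, -3.0]
gripper_width: 0.313
[ 0.5003 -0.1395  0.0416] tool force [ 5.4  3.  -0.6] t,s 0.4561 0.2485 jaw -12.71 w 0.313
bar_end [288.  357.1] 0.71 [ 0.4811 -0.1659  0.0625]
bar_mid [297.8 311.2] 0.78 [ 0.4908 -0.1442  0.0625]
```

```bash
python3 -m crank '[{"linear":[0,0,-0.0004],"dr":[0,0,0],"hand":-0.4},{"linear":[0,0,-0.0008],"dr":[0,0,0],"hand":-0.42},{"linear":[0,0,-0.0008],"dr":[0,0,0],"hand":-0.42}]'
python3 -c "
from h import *
st()"
python3 -m crank '[{"linear":[0,0,-0.0004],"dr":[0,0,0],"hand":-0.44},{"linear":[0,0,-0.0006],"dr":[0,0,0],"hand":-0.46},{"linear":[0,0,-0.0006],"dr":[0,0,0],"hand":-0.46}]'
python3 - <<'E'
from h import *
st(); cm=cam('wrist'); im=bot.read_camera('wrist'); cv2.imwrite('pics/w8.png',im)
for k in ('bar_end','bar_mid'):
    for r in bot.place_of('wrist',k)[:1]: print(k,np.round(r['xy'],1),round(r['score'],2),back(cm,r['xy'],.0625).round(4))
E
```

```text
t: 18.33
eef_pos: [0.4997, -0.1394, 0.0416]
tool_rot: [0.441, -0.442, 0.552, -0.552]
contact_force: [-0.4, -5.3, -2.5]
gripper_width: 0.293
[ 0.4997 -0.1394  0.0416] tool force [5.3 2.5 0.7] t,s 0.4555 0.2482 jaw -12.71 w 0.293
t: 18.58
eef_pos: [0.4989, -0.1393, 0.0417]
tool_rot: [0.441, -0.442, 0.552, -0.552]
contact_force: [-2.6, -4.5, -0.8]
gripper_width: 0.271
[ 0.4989 -0.1393  0.0417] tool force [ 5.   0.8 -1.5] t,s 0.4548 0.248 jaw -12.72 w 0.271
bar_end [292.2 359.3] 0.94 [ 0.4812 -0.1673  0.0625]
bar_mid [299.7 310.9] 0.9 [ 0.4902 -0.1441  0.0625]
```

View pics/w8.png

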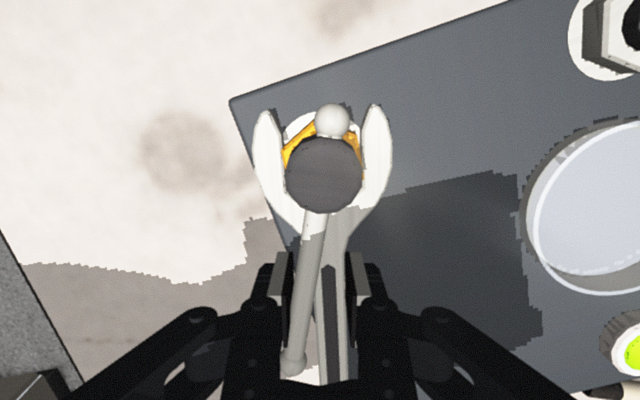

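```bash
python3 -m crank '[{"linear":[0,0,-0.0003],"dr":[0,0,0],"hand":-0.48},{"linear":[0,0,-0.0006],"dr":[0,0,0],"hand":-0.5},{"linear":[0,0,-0.0006],"dr":[0,0,0],"hand":-0.5}]'
python3 -c "
from h import *
st()"
python3 -m crank '[{"linear":[0,0,-0.0003],"dr":[0,0,0],"hand":-0.52},{"linear":[0,0,-0.0004],"dr":[0,0,0],"hand":-0.54},{"linear":[0,0,-0.0004],"dr":[0,0,0],"hand":-0.54}]'
python3 - <<'E'
from h import *
st(); cm=cam('wrist'); im=bot.read_camera('wrist'); cv2.imwrite('pics/w9.png',im)
for k in ('bar_end','bar_mid'):
    for r in bot.place_of('wrist',k)[:1]: print(k,np.round(r['xy'],1),round(r['score'],2),back(cm,r['xy'],.0625).round(4))
E
```

```text
t: 18.98
eef_pos: [0.4986, -0.1393, 0.0418]
tool_rot: [-0.441, 0.442, -0.552, 0.552]
contact_force: [-2.7, -4.7, -1.6]
gripper_width: 0.256
[ 0.4986 -0.1393  0.0418] tool force [ 5.2  1.6 -1.6] t,s 0.4545 0.2479 jaw -12.73 w 0.256
t: 19.23
eef_pos: [0.4983, -0.1393, 0.0418]
tool_rot: [-0.441, 0.442, -0.552, 0.553]
contact_force: [-3.3, -4.8, -0.3]
gripper_width: 0.237
[ 0.4983 -0.1393  0.0418] tool force [ 5.4  0.3 -2.1] t,s 0.4542 0.2479 jaw -12.74 w 0.237
bar_end [295.9 358.9] 0.78 [ 0.4821 -0.1676  0.0625]
bar_mid [303.5 312.6] 0.71 [ 0.4908 -0.1454  0.0625]
```

Run:
```python
from h import *
cm=cam('wrist'); im=cv2.imread('pics/w9.png')
f=lambda q,z: back(cm,q,z)[:2]
r=bot.cut_out('wrist','spanner')[0]; m=r['pixels']; print(r['score'],m.sum(),r['extent'])
for row in range(100,240,15):
    u=np.nonzero(m[row])[0]
    if len(u): print(row,u.min(),u.max(),f((u.min(),row),.048).round(4),f((u.max(),row),.048).round(4))
a=cv2.resize(im[90:390,230:410],None,fx=2.0,fy=2.0,interpolation=cv2.INTER_CUBIC); cv2.imwrite('pics/w9c.png',a)
```

```text
0.57 10809 [251.9, 106.3, 397.8, 387.6]
115 261 387 [ 0.4928 -0.066 ] [ 0.5395 -0.0765]
130 255 392 [ 0.489  -0.0709] [ 0.5404 -0.0825]
145 253 394 [ 0.4867 -0.0763] [ 0.5403 -0.0884]
160 255 393 [ 0.4858 -0.0822] [ 0.539  -0.0942]
175 255 389 [ 0.4841 -0.088 ] [ 0.5364 -0.0999]
190 263 385 [ 0.4855 -0.0948] [ 0.5339 -0.1058]
205 272 375 [ 0.4874 -0.1018] [ 0.5288 -0.1112]
220 285 362 [ 0.491  -0.1095] [ 0.5223 -0.1166]
235 327 348 [ 0.5066 -0.12  ] [ 0.5153 -0.122 ]
```

View pics/w9c.png

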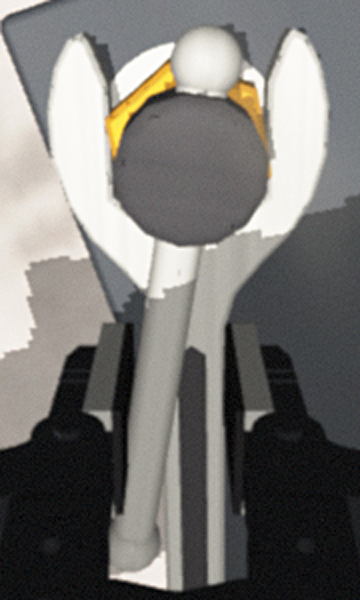

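```bash
python3 -m crank '[{"linear":[0,0,-0.0008],"dr":[0,0,0],"hand":-0.55},{"linear":[0,0,-0.0016],"dr":[0,0,0],"hand":-0.56},{"linear":[0,0,-0.0016],"dr":[0,0,0],"hand":-0.56}]'
cat >> h.py <<'E'
def ang():
    cm=cam('wrist'); im=bot.read_camera('wrist'); p,M=tool()
    L=lambda q,z:(M.T@(back(cm,q,z)-p))[[0,2]]
    e=[r for r in bot.place_of('wrist','bar_end')][:1]; b=L(e[0]['xy'],.0625)
    # bar direction by tracking: screw-head circle centre (dark disc) -> axis
    g=cv2.cvtColor(im,cv2.COLOR_BGR2GRAY); 
    m=bot.cut_out('wrist','spanner')
    out=[]
    if m:
        mm=m[0]['pixels']; 
        for row in range(112,205,4):
            u=np.nonzero(mm[row])[0]
            if len(u)>20: out.append((L((u.min(),row),.048)+L((u.max(),row),.048))/2)
        out=np.array(out); k=np.polyfit(out[:,0],out[:,1],1); print('spanner ang',np.degrees(np.arctan(k[0])).round(1),'lat at axis',np.polyval(k,-.053).round(4))
        ax=np.array([-.053,np.polyval(k,-.053)]); d=b-ax; print('bar end',b.round(4),'ang',np.degrees(np.arctan2(d[1],d[0])).round(1),np.linalg.norm(d).round(4),'world',(p+M@[b[0],.0,b[1]])[:2].round(4))
    return im
E
python3 - <<'E'
from h import *
st(); ang()
E
```

```text
t: 19.68
eef_pos: [0.4975, -0.1391, 0.042]
tool_rot: [-0.442, 0.441, -0.552, 0.553]
contact_force: [-0.6, -6.1, -2.7]
gripper_width: 0.22
[ 0.4975 -0.1391  0.042 ] tool force [6.1 2.7 0.8] t,s 0.4535 0.2475 jaw -12.75 w 0.22
spanner ang -0.1 lat at axis 0.0031
bar end [ 0.0312 -0.0087] ang -8.0 0.085 world [ 0.4821 -0.1675]
```

```bash
cat > nut.py <<'E'
from h import *
def nut(ref=None):
    cm=cam('wrist'); p,M=tool(); im=bot.read_camera('wrist')
    c=cv2.resize(im[95:230,240:410],None,fx=3,fy=3,interpolation=cv2.INTER_CUBIC); hsv=cv2.cvtColor(c,cv2.COLOR_BGR2HSV)
    m=cv2.inRange(hsv,(8,110,50),(35,255,255)); v,u=np.nonzero(m)
    P=np.array([(M.T@(back(cm,(240+(a+.5)/3-.5,95+(b+.5)/3-.5),.051)-p))[[0,2]] for a,b in zip(u,v)])
    best=[]
    from scipy.optimize import minimize
    # per-angle-bin outermost radius about assumed axis
    for cx,cz in [(-.053,.0025)]:
        q=P-[cx,cz]; a=np.degrees(np.arctan2(q[:,1],q[:,0])); r=np.hypot(*q.T)
        B=[(k+2,np.percentile(r[(a>=k)&(a<k+4)],97)) for k in range(-180,180,4) if ((a>=k)&(a<k+4)).sum()>5]
    B=np.array(B); print([(int(x),round(y*1000,1)) for x,y in B])
    pts=np.c_[B[:,1]*np.cos(np.radians(B[:,0])),B[:,1]*np.sin(np.radians(B[:,0]))]
    def cost(w):
        th,dx,dz=w; z=pts-[dx*1e-3,dz*1e-3]; d=max
        n=np.radians(th+30+60*np.arange(6)); h=(z@np.array([np.cos(n),np.sin(n)])).max(1)-.015
        return np.abs(h*1e3).sum()+.3*(dx**2+dz**2)
    R_=sorted([(minimize(cost,[t,0,0],method='Nelder-Mead')) for t in range(-30,30,5)],key=lambda s:s.fun)[:3]
    for s in R_: print('nut x rel tool x deg',s.x.round(2),round(s.fun,1))
nut()
E
python3 nut.py
```

```text
[(-170, np.float64(16.0)), (-166, np.float64(15.7)), (-162, np.float64(15.2)), (-158, np.float64(14.7)), (-154, np.float64(14.4)), (-150, np.float64(14.2)), (-146, np.float64(14.1)), (-142, np.float64(13.9)), (-138, np.float64(13.9)), (-134, np.float64(14.0)), (-130, np.float64(14.1)), (-126, np.float64(14.3)), (-122, np.float64(14.6)), (-118, np.float64(15.0)), (-114, np.float64(15.3)), (-110, np.float64(15.6)), (-106, np.float64(15.8)), (-102, np.float64(15.4)), (-98, np.float64(15.1)), (-94, np.float64(14.7)), (-90, np.float64(14.5)), (-86, np.float64(14.4)), (-82, np.float64(14.4)), (-78, np.float64(14.5)), (70, np.float64(17.7)), (90, np.float64(15.5)), (94, np.float64(15.5)), (98, np.float64(15.4)), (102, np.float64(15.4)), (106, np.float64(15.4)), (110, np.float64(15.4)), (114, np.float64(15.7)), (118, np.float64(15.8)), (122, np.float64(16.2)), (126, np.float64(16.7)), (130, np.float64(16.8)), (134, np.float64(16.6)), (138, np.float64(16.0)), (142, np.float64(14.2))]
nut x rel tool x deg [11.17  0.87  0.6 ] 7.5
nut x rel tool x deg [11.17  0.87  0.6 ] 7.5
nut x rel tool x deg [11.17  0.87  0.6 ] 7.5
```

```bash
python3 -m crank '[{"linear":[0,0,-0.0003],"dr":[0,0,0],"hand":-0.58},{"linear":[0,0,-0.0006],"dr":[0,0,0],"hand":-0.6},{"linear":[0,0,-0.0006],"dr":[0,0,0],"hand":-0.6},{"linear":[0,0,-0.0006],"dr":[0,0,0],"hand":-0.6}]'
python3 - <<'E'
from h import *
st(); ang()
E
python3 nut.py | tail -1
python3 -m crank '[{"linear":[0,0,-0.0003],"dr":[0,0,0],"hand":-0.62},{"linear":[0,0,-0.0006],"dr":[0,0,0],"hand":-0.64},{"linear":[0,0,-0.0006],"dr":[0,0,0],"hand":-0.64},{"linear":[0,0,-0.0006],"dr":[0,0,0],"hand":-0.64}]'
python3 - <<'E'
from h import *
st(); ang()
E
python3 nut.py | tail -1
```

```text
t: 20.22
eef_pos: [0.4974, -0.1391, 0.042]
tool_rot: [-0.442, 0.441, -0.552, 0.553]
contact_force: [-0.3, -6.2, -3.4]
gripper_width: 0.207
[ 0.4974 -0.1391  0.042 ] tool force [6.1 3.4 1.1] t,s 0.4534 0.2475 jaw -12.78 w 0.207
spanner ang -0.2 lat at axis 0.0032
bar end [ 0.0306 -0.0088] ang -8.2 0.0844 world [ 0.4821 -0.167 ]
nut x rel tool x deg [11.27  0.82  0.68] 6.4
t: 20.75
eef_pos: [0.4974, -0.1391, 0.0422]
tool_rot: [-0.442, 0.44, -0.552, 0.554]
contact_force: [2.0, -7.3, -4.9]
gripper_width: 0.208
[ 0.4974 -0.1391  0.0422] tool force [6.6 4.9 3.6] t,s 0.4533 0.2474 jaw -12.78 w 0.208
spanner ang -0.5 lat at axis 0.0032
bar end [ 0.0289 -0.0091] ang -8.5 0.0828 world [ 0.4821 -0.1652]
nut x rel tool x deg [11.41  0.81  0.73] 7.5
```

```bash
python3 -m crank '[{"linear":[0,0,0.0006],"dr":[0,0,0],"hand":-0.64},{"linear":[0,0,0.0012],"dr":[0,0,0],"hand":-0.64},{"linear":[0,0,0.0016],"dr":[0,0,0],"hand":-0.64},{"linear":[0,0,0.0016],"dr":[0,0,0],"hand":-0.64},{"linear":[0,0,0.0016],"dr":[0,0,0],"hand":-0.64},{"linear":[0,0,0.0016],"dr":[0,0,0],"hand":-0.64}]'
python3 - <<'E'
from h import *
st(); ang(); print(np.round(bot.get_obs()['contact_force'],1),np.round(bot.get_obs()['torque'],2))
E
```

```text
t: 21.45
eef_pos: [0.4979, -0.1392, 0.042]
tool_rot: [-0.442, 0.441, -0.552, 0.553]
contact_force: [-1.5, -5.5, -1.7]
gripper_width: 0.206
[ 0.4979 -0.1392  0.042 ] tool force [ 5.7  1.7 -0.3] t,s 0.4538 0.2477 jaw -12.76 w 0.206
spanner ang -0.4 lat at axis 0.0027
bar end [ 0.0313 -0.0086] ang -7.6 0.0851 world [ 0.4825 -0.1679]
[ 0.  -5.9 -1.1] [-1.19 -0.12 -0.22]
```

```bash
python3 -m crank '[{"linear":[0,0,0],"dr":[0,0,0],"hand":-0.64},{"linear":[0,0,0],"dr":[0,0,0],"hand":-0.66},{"linear":[0,0,0],"dr":[0,0,0],"hand":-0.66},{"linear":[0,0,0],"dr":[0,0,0],"hand":-0.66},{"linear":[0,0,0],"dr":[0,0,0],"hand":-0.68},{"linear":[0,0,0],"dr":[0,0,0],"hand":-0.68},{"linear":[0,0,0],"dr":[0,0,0],"hand":-0.68}]' 22
python3 - <<'E'
from h import *
st(); ang()
E
python3 nut.py | tail -1
```

```text
t: 22.18
eef_pos: [0.4979, -0.1393, 0.042]
tool_rot: [-0.442, 0.441, -0.552, 0.553]
contact_force: [-1.3, -5.7, -1.1]
gripper_width: 0.199
[ 0.4979 -0.1393  0.042 ] tool force [ 5.8  1.1 -0.1] t,s 0.4538 0.2477 jaw -12.77 w 0.199
spanner ang -0.3 lat at axis 0.0026
bar end [ 0.0313 -0.0088] ang -7.7 0.0851 world [ 0.4824 -0.1679]
nut x rel tool x deg [11.85  0.86  0.15] 9.6
```

```bash
python3 -m crank '[{"linear":[0,0,0],"dr":[0,0,0],"hand":-0.6},{"linear":[0,0,0],"dr":[0,0,0],"hand":-0.5},{"linear":[0,0,0],"dr":[0,0,0],"hand":-0.4},{"linear":[0,-0.001,0],"dr":[0,0,0],"hand":-0.2},{"linear":[0,-0.002,0],"dr":[0,0,0],"hand":0},{"linear":[0,-0.02,0],"dr":[0,0,0],"hand":0.1},{"linear":[0,-0.05,0],"dr":[0,0,0],"hand":0.1},{"linear":[0,-0.09,0],"dr":[0,0,0],"hand":0.1},{"linear":[0,-0.11,0],"dr":[0,0,0],"hand":0.1},{"linear":[0,-0.11,0],"dr":[0,0,0],"hand":0.1}]' 20
python3 -m crank '[{"linear":[0,0,0],"dr":[0,0,0],"hand":0.1},{"linear":[0,0,0],"dr":[0,0,0],"hand":0.1}]'
python3 - <<'E'
from h import *
st(); cm=cam('wrist'); im=bot.read_camera('wrist'); cv2.imwrite('pics/w10.png',im)
for k,z in [('spanner_grip',.043),('spanner',.038),('bar_end',.0625),('bar_mid',.0625),('nut_center',.038)]:
    for r in bot.place_of('wrist',k)[:1]: print(k,np.round(r['xy'],1),round(r['score'],2),back(cm,r['xy'],z).round(4))
for r in bot.cut_out('wrist','spanner')[:1]:
    m=r['pixels']; print(r['score'],r['extent'])
    for row in range(int(r['extent'][1])+3,int(r['extent'][3]),12):
        u=np.nonzero(m[row])[0]
        if len(u): a,b=back(cm,(u.min(),row),.048)[:2],back(cm,(u.max(),row),.048)[:2]; print(row,u.min(),u.max(),((a+b)/2).round(4))
im=bot.read_camera('top'); cv2.imwrite('pics/t10.png',im); cm=cam('top')
for k,z in [('spanner_grip',.043),('bar_end',.0625),('bar_mid',.0625)]:
    for r in bot.place_of('top',k)[:1]: print(k,np.round(r['xy'],1),round(r['score'],2),back(cm,r['xy'],z).round(4))
E
```

```text
t: 23.22
eef_pos: [0.5006, -0.1383, 0.1567]
tool_rot: [-0.444, 0.44, -0.55, 0.555]
contact_force: [-0.2, 0.8, 0.2]
gripper_width: 0.549
t: 23.38
eef_pos: [0.4966, -0.1382, 0.1512]
tool_rot: [0.442, -0.442, 0.552, -0.552]
contact_force: [0.1, -0.8, 0.2]
gripper_width: 0.551
[ 0.4966 -0.1382  0.1512] tool force [ 0.8 -0.2  0.2] t,s 0.4528 0.2464 jaw -12.67 w 0.551
spanner_grip [329.6 275.2] 0.58 [ 0.4908 -0.2047  0.043 ]
bar_end [311.7 246.5] 0.87 [ 0.485  -0.1673  0.0625]
bar_mid [313.4 217.7] 0.57 [ 0.4912 -0.1457  0.0625]
0.84 [284.5, 97.2, 365.0, 311.1]
100 291 358 [ 0.5162 -0.07  ]
112 287 363 [ 0.5148 -0.0777]
124 285 364 [ 0.5127 -0.0855]
136 287 362 [ 0.511  -0.0935]
148 291 358 [ 0.5092 -0.1017]
160 299 350 [ 0.5073 -0.1101]
172 310 339 [ 0.5054 -0.1187]
184 325 335 [ 0.5074 -0.1283]
196 324 335 [ 0.5051 -0.1372]
208 322 335 [ 0.5024 -0.1462]
220 320 335 [ 0.4997 -0.1554]
232 318 335 [ 0.4968 -0.1648]
244 318 335 [ 0.4947 -0.1746]
256 317 335 [ 0.4921 -0.1846]
268 318 335 [ 0.4903 -0.1949]
280 318 335 [ 0.488  -0.2055]
292 319 335 [ 0.486  -0.2164]
304 318 335 [ 0.4832 -0.2274]
spanner_grip [350.9 237. ] 0.38 [ 0.4898 -0.2008  0.043 ]
bar_end [323.4 191.3] 0.54 [ 0.5759 -0.1479  0.0625]
```

Run:
```python
from h import *
go(.4880,-.2055,.0455,-11.8)
```

```text
lin [0.0674 0.1061 0.0059] dr [ 0.01 -0.9  -0.  ] now [ 0.4971 -0.1385  0.1516] jaw -12.7
```

```bash
python3 -m crank '[{"linear":[0.035,0,0.006],"dr":[0,-0.9,0],"hand":-0.1},{"linear":[0.0674,0,0.006],"dr":[0,-0.9,0],"hand":-0.1},{"linear":[0.0674,0.03,0.006],"dr":[0,-0.9,0],"hand":-0.1},{"linear":[0.0674,0.06,0.006],"dr":[0,-0.9,0],"hand":-0.1},{"linear":[0.0674,0.085,0.006],"dr":[0,-0.9,0],"hand":-0.1},{"linear":[0.0674,0.1,0.006],"dr":[0,-0.9,0],"hand":-0.1},{"linear":[0.0674,0.106,0.006],"dr":[0,-0.9,0],"hand":-0.1},{"linear":[0.0674,0.106,0.006],"dr":[0,-0.9,0],"hand":-0.1},{"linear":[0.0674,0.106,0.006],"dr":[0,-0.9,0],"hand":-0.1}]'
python3 - <<'E'
from h import *
st(); go(.4880,-.2055,.0455,-11.8)
p,M=tool(); cm=cam('wrist'); im=bot.read_camera('wrist')
for r in bot.cut_out('wrist','spanner')[:1]:
    m=r['pixels']; v,u=np.nonzero(m); P=np.array([M.T@(back(cm,(a,b),.048)-p) for a,b in zip(u,v)]); x=P[:,0]; z=P[:,2]; print(x.min(),x.max())
    for a in np.arange(-.06,.04,.01):
        k=(x>a)&(x<a+.01)
        if k.any(): print(round(a,3),z[k].min().round(4),z[k].max().round(4),((z[k].min()+z[k].max())/2).round(4))
E
```

```text
t: 24.68
eef_pos: [0.4887, -0.2055, 0.0463]
tool_rot: [-0.446, 0.446, -0.549, 0.549]
contact_force: [-0.1, -0.9, -0.3]
gripper_width: 0.449
[ 0.4887 -0.2055  0.0463] tool force [0.9 0.3 0. ] t,s 0.4299 0.3102 jaw -11.79 w 0.449
lin [ 0.0001  0.0008 -0.0006] dr [-0.03  0.01 -0.  ] now [ 0.4887 -0.2055  0.0463] jaw -11.79
-0.10991357325441212 0.02903361584227217
-0.06 -0.0069 0.0065 -0.0002
-0.05 -0.0079 0.0067 -0.0006
-0.04 -0.008 0.0064 -0.0008
-0.03 -0.0083 0.0061 -0.0011
-0.02 -0.0084 0.0062 -0.0011
-0.01 -0.0077 0.0068 -0.0005
0.0 -0.0079 0.0064 -0.0008
0.01 -0.0079 0.0061 -0.0009
0.02 -0.0076 0.0061 -0.0008
```

```bash
python3 -m crank '[{"linear":[0,0.0005,0.001],"dr":[0,0,0],"hand":-0.4},{"linear":[0,0.0005,0.001],"dr":[0,0,0],"hand":-0.6},{"linear":[0,0.0005,0.001],"dr":[0,0,0],"hand":-0.68},{"linear":[0,0.0005,0.001],"dr":[0,0,0],"hand":-0.72},{"linear":[0,0.0005,0.001],"dr":[0,0,0],"hand":-0.8},{"linear":[0,0.0005,0.001],"dr":[0,0,0],"hand":-0.8},{"linear":[0,0.0005,0.001],"dr":[0,0,0],"hand":-0.8}]' 20
python3 - <<'E'
from h import *
st(); cm=cam('wrist'); im=bot.read_camera('wrist')
for k in ('bar_end','bar_mid'):
    for r in bot.place_of('wrist',k)[:1]: print(k,np.round(r['xy'],1),round(r['score'],2),back(cm,r['xy'],.0625).round(4))
im=bot.read_camera('top'); cv2.imwrite('pics/t11.png',im); cm=cam('top')
a=cv2.imread('pics/t2.png'); 
for nm,q in (('end',(334.5,243.6)),('short',(283.8,221.7))):
    x,y=map(int,np.round(q)); T=cv2.resize(a[y-4:y+5,x-4:x+5],None,fx=5,fy=5,interpolation=cv2.INTER_CUBIC); W=cv2.resize(im[y-10:y+11,x-10:x+11],None,fx=5,fy=5,interpolation=cv2.INTER_CUBIC)
    r=cv2.matchTemplate(W,T,cv2.TM_CCOEFF_NORMED); _,s,_,l=cv2.minMaxLoc(r); print(nm,'shift px',(np.array(l)/5-6),s)
for k in ('bar_end',):
    for r in bot.place_of('top',k)[:2]: print(k,np.round(r['xy'],1),round(r['score'],2),back(cm,r['xy'],.0625).round(4))
E
```

```text
t: 25.37
eef_pos: [0.4892, -0.2059, 0.0461]
tool_rot: [-0.446, 0.446, -0.549, 0.549]
contact_force: [-1.6, -0.0, 7.3]
gripper_width: 0.157
[ 0.4892 -0.2059  0.0461] tool force [ 0.3 -7.3 -1.5] t,s 0.4303 0.3107 jaw -11.8 w 0.157
bar_end [283.2 208.1] 0.55 [ 0.4837 -0.1675  0.0625]
bar_mid [293.2 148.2] 0.59 [ 0.4927 -0.1459  0.0625]
end shift px [6. 6.] 0.5868567824363708
short shift px [-0.2  0.4] 0.9497761726379395
bar_end [334.1 239.1] 0.75 [ 0.4859 -0.1682  0.0625]
bar_end [356.1 158.3] 0.41 [ 0.6392 -0.21    0.0625]
```

```bash
python3 -m crank '[{"linear":[0,-0.0005,0],"dr":[0,0,0],"hand":-1},{"linear":[0,-0.001,0],"dr":[0,0,0],"hand":-1},{"linear":[0.004,-0.001,0],"dr":[0,0,0],"hand":-1},{"linear":[0.008,-0.001,0],"dr":[0,0,0],"hand":-1},{"linear":[0.012,-0.001,0],"dr":[0,0,0],"hand":-1}]' 50
python3 -c "
from h import *
st()"
python3 -m crank '[{"linear":[0.005,0,0],"dr":[0,0,0],"hand":-1},{"linear":[0.01,0,0],"dr":[0,0,0],"hand":-1},{"linear":[0.015,0,0],"dr":[0,0,0],"hand":-1},{"linear":[0.02,0,0],"dr":[0,0,0],"hand":-1},{"linear":[0.025,0,0],"dr":[0,0,0],"hand":-1},{"linear":[0.03,0,0],"dr":[0,0,0],"hand":-1}]'
python3 -c "
from h import *
st()"
```

```text
t: 26.03
eef_pos: [0.4897, -0.2075, 0.0463]
tool_rot: [0.451, -0.444, 0.549, -0.545]
contact_force: [5.6, 33.2, 2.6]
gripper_width: 0.132
[ 0.4897 -0.2075  0.0463] tool force [-33.6  -2.2  -1.1] t,s 0.4305 0.3124 jaw -11.4 w 0.132
t: 26.53
eef_pos: [0.4802, -0.2482, 0.0463]
tool_rot: [-0.445, 0.446, -0.549, 0.549]
contact_force: [0.2, -0.1, -1.0]
gripper_width: 0.133
[ 0.4802 -0.2482  0.0463] tool force [0.1 1.  0.2] t,s 0.4121 0.3499 jaw -11.88 w 0.133
```

Run:
```python
from h import *
p,M=tool(); cm=cam('wrist'); im=bot.read_camera('wrist'); cv2.imwrite('pics/w12.png',im)
for r in bot.cut_out('wrist','spanner')[:1]:
    m=r['pixels']; v,u=np.nonzero(m); P=np.array([M.T@(back(cm,(a,b),.048)-p) for a,b in zip(u,v)]); x=P[:,0]; print('spanner tool x',x.min(),x.max())
for k in ('bar_end','bar_mid'):
    for r in bot.place_of('wrist',k)[:1]: print(k,np.round(r['xy'],1),round(r['score'],2),back(cm,r['xy'],.0625).round(4))
im=bot.read_camera('top'); cv2.imwrite('pics/t12.png',im); cm=cam('top')
for k,z in (('bar_end',.0625),('bar_mid',.0625),('spanner',.038)):
    for r in bot.place_of('top',k)[:1]: print(k,np.round(r['xy'],1),round(r['score'],2),back(cm,r['xy'],z).round(4))
```

```text
spanner tool x -0.10991221687666043 0.029661724014532796
bar_end [272.3  88.3] 0.76 [ 0.4815 -0.1666  0.0625]
bar_mid [282.3  13.4] 0.87 [ 0.4904 -0.1449  0.0625]
bar_end [333.8 238.3] 0.59 [ 0.4874 -0.1676  0.0625]
bar_mid [321.1 238.1] 0.92 [ 0.4877 -0.1438  0.0625]
spanner [312.9 229.3] 0.75 [ 0.5044 -0.1276  0.038 ]
```

```bash
python3 -m crank '[{"linear":[0.015,0,0],"dr":[0,0,0],"hand":-1},{"linear":[0.03,0,0],"dr":[0,0,0],"hand":-1},{"linear":[0.05,0,0],"dr":[0,0,0],"hand":-1},{"linear":[0.07,0,0],"dr":[0,0,0],"hand":-1},{"linear":[0.09,0,0],"dr":[0,0,0],"hand":-1},{"linear":[0.09,0,0],"dr":[0,0,0],"hand":-1},{"linear":[0.09,0,0],"dr":[0,0,0],"hand":-1}]'
python3 - <<'E'
from h import *
st(); im=bot.read_camera('top'); cv2.imwrite('pics/t13.png',im); cm=cam('top')
for k,z in (('bar_end',.0625),('bar_mid',.0625),('spanner',.038)):
    for r in bot.place_of('top',k)[:1]: print(k,np.round(r['xy'],1),round(r['score'],2),back(cm,r['xy'],z).round(4))
go(.4712,-.3054,.10,-102.9)
E
```

```text
t: 27.52
eef_pos: [0.4617, -0.336, 0.0462]
tool_rot: [-0.445, 0.445, -0.549, 0.549]
contact_force: [1.0, 0.1, -0.2]
gripper_width: 0.128
[ 0.4617 -0.336   0.0462] tool force [-0.3  0.2  0.9] t,s 0.3743 0.4313 jaw -11.93 w 0.128
bar_end [331.5 240.3] 0.88 [ 0.4836 -0.1633  0.0625]
bar_mid [320.7 240.9] 0.85 [ 0.4825 -0.1431  0.0625]
spanner [359.5 236.8] 0.81 [ 0.4902 -0.2176  0.038 ]
lin [-0.0293 -0.0536  0.0026] dr [ 3.000e-02  9.121e+01 -3.000e-02] now [ 0.4627 -0.3335  0.0463] jaw -11.69
```

```bash
python3 -m crank '[{"linear":[0,-0.04,0],"dr":[0,0,0],"hand":-1},{"linear":[0,-0.08,0],"dr":[0,0,0],"hand":-1},{"linear":[-0.01,-0.08,0],"dr":[0,7,0],"hand":-1},{"linear":[-0.02,-0.08,0],"dr":[0,14,0],"hand":-1},{"linear":[-0.029,-0.08,0.003],"dr":[0,21,0],"hand":-1},{"linear":[-0.029,-0.08,0.003],"dr":[0,28,0],"hand":-1},{"linear":[-0.029,-0.08,0.003],"dr":[0,35,0],"hand":-1},{"linear":[-0.029,-0.08,0.003],"dr":[0,42,0],"hand":-1},{"linear":[-0.029,-0.08,0.003],"dr":[0,49,0],"hand":-1},{"linear":[-0.029,-0.08,0.003],"dr":[0,56,0],"hand":-1}]'
python3 -m crank '[{"linear":[0,0,0],"dr":[0,7,0],"hand":-1},{"linear":[0,0,0],"dr":[0,14,0],"hand":-1},{"linear":[0,0,0],"dr":[0,21,0],"hand":-1},{"linear":[0,0,0],"dr":[0,28,0],"hand":-1},{"linear":[0,0,0],"dr":[0,35,0],"hand":-1},{"linear":[0,0,0],"dr":[0,35.2,0],"hand":-1},{"linear":[0,0,0],"dr":[0,35.2,0],"hand":-1},{"linear":[0,0,0],"dr":[0,35.2,0],"hand":-1}]'
python3 - <<'E'
from h import *
go(.4712,-.3054,.0075,-102.9)
a=cv2.imread('pics/top0.png'); im=bot.read_camera('top'); cv2.imwrite('pics/t14.png',im)
for nm,q in (('end',(334.0,243.4)),('short',(283.8,221.7)),('corner',(353,221))):
    x,y=map(int,np.round(q)); T=cv2.resize(a[y-4:y+5,x-4:x+5],None,fx=5,fy=5,interpolation=cv2.INTER_CUBIC); W=cv2.resize(im[y-10:y+11,x-10:x+11],None,fx=5,fy=5,interpolation=cv2.INTER_CUBIC)
    r=cv2.matchTemplate(W,T,cv2.TM_CCOEFF_NORMED); _,s,_,l=cv2.minMaxLoc(r); print(nm,'shift px',(np.array(l)/5-6),s)
E
```

```text
t: 28.55
eef_pos: [0.4713, -0.3057, 0.1262]
tool_rot: [0.135, -0.135, 0.694, -0.694]
contact_force: [0.2, -1.2, -0.2]
gripper_width: 0.133
t: 29.22
eef_pos: [0.4712, -0.3064, 0.1262]
tool_rot: [-0.078, 0.078, 0.703, -0.703]
contact_force: [-0.9, 0.4, -1.4]
gripper_width: 0.133
lin [ 0.0002  0.1187 -0.0009] dr [0.01 0.17 0.02] now [ 0.4712 -0.3064  0.1262] jaw -102.73
end shift px [ 0.2 -0.8] 0.9476907849311829
short shift px [0.  0.2] 0.9764256477355957
corner shift px [-5.4 -3. ] 0.3114220201969147
```

```bash
python3 -m crank '[{"linear":[0,0.04,0],"dr":[0,0,0],"hand":-1},{"linear":[0,0.08,0],"dr":[0,0,0],"hand":-1},{"linear":[0,0.1,0],"dr":[0,0,0],"hand":-1},{"linear":[0,0.11,0],"dr":[0,0,0],"hand":-1},{"linear":[0,0.116,0],"dr":[0,0,0],"hand":-1},{"linear":[0,0.119,0],"dr":[0,0,0],"hand":-1},{"linear":[0,0.119,0],"dr":[0,0,0],"hand":-1},{"linear":[0,0.119,0],"dr":[0,0,0],"hand":-1}]'
python3 -c "
from h import *
st()"
```

```text
t: 29.93
eef_pos: [0.4723, -0.3079, 0.0088]
tool_rot: [0.079, -0.081, -0.702, 0.703]
contact_force: [0.1, 0.7, -0.1]
gripper_width: 0.133
[ 0.4723 -0.3079  0.0088] tool force [ 0.1  0.1 -0.7] t,s 0.3909 0.4063 jaw -102.97 w 0.133
```

Lower 2 mm more, release, rise and look at the nut and the spanner.

```bash
python3 -m crank '[{"linear":[0,0.0015,0],"dr":[0,0,0],"hand":-1},{"linear":[0,0.002,0],"dr":[0,0,0],"hand":-1},{"linear":[0,0.002,0],"dr":[0,0,0],"hand":-0.7},{"linear":[0,0.001,0],"dr":[0,0,0],"hand":-0.4},{"linear":[0,0.001,0],"dr":[0,0,0],"hand":-0.1},{"linear":[0,0.001,0],"dr":[0,0,0],"hand":0.1},{"linear":[0,-0.03,0],"dr":[0,0,0],"hand":0.2},{"linear":[0,-0.07,0],"dr":[0,0,0],"hand":0.2},{"linear":[0,-0.11,0],"dr":[0,0,0],"hand":0.2},{"linear":[0,-0.15,0],"dr":[0,0,0],"hand":0.2}]'
python3 -m crank '[{"linear":[0,-0.04,0],"dr":[0,0,0],"hand":0.2},{"linear":[0,-0.04,0],"dr":[0,0,0],"hand":0.2},{"linear":[0,-0.04,0],"dr":[0,0,0],"hand":0.2}]'
python3 - <<'E'
from h import *
st(); cm=cam('wrist'); im=bot.read_camera('wrist'); cv2.imwrite('pics/w15.png',im)
for k,z in [('spanner',0),('spanner_grip',.005),('bar_end',.0625),('bar_mid',.0625),('nut_center',.038),('tinner_tin',0),('curing_dish',.038),('bubble_level',.038)]:
    for r in bot.place_of('wrist',k)[:1]: print(k,np.round(r['xy'],1),round(r['score'],2),back(cm,r['xy'],z).round(4))
for r in bot.cut_out('wrist','spanner')[:1]:
    v,u=np.nonzero(r['pixels']); P=np.array([back(cm,(a,b),.010)[:2] for a,b in zip(u,v)]); c=P.mean(0); d=np.linalg.svd(P-c,full_matrices=False)[2][0]; s=(P-c)@d; n=(P-c)@[-d[1],d[0]]; print('spanner',c,np.ptp(s),np.ptp(n),np.degrees(np.arctan2(d[1],d[0])))
im=bot.read_camera('top'); cm=cam('top'); a=cv2.imread('pics/top0.png')
for nm,q in (('end',(334.0,243.4)),('tin',(228,277)),('dish',(316,167)),('level',(353,159))):
    h=4 if nm=='end' else 10
    x,y=map(int,np.round(q)); T=cv2.resize(a[y-h:y+h+1,x-h:x+h+1],None,fx=5,fy=5,interpolation=cv2.INTER_CUBIC); W=cv2.resize(im[y-h-6:y+h+7,x-h-6:x+h+7],None,fx=5,fy=5,interpolation=cv2.INTER_CUBIC)
    r=cv2.matchTemplate(W,T,cv2.TM_CCOEFF_NORMED); _,s,_,l=cv2.minMaxLoc(r); print(nm,'shift px',(np.array(l)/5-6),s)
E
```

```text
t: 30.77
eef_pos: [0.4707, -0.307, 0.1588]
tool_rot: [-0.08, 0.08, 0.703, -0.702]
contact_force: [-0.4, -0.5, 0.2]
gripper_width: 0.601
t: 31.02
eef_pos: [0.4727, -0.3081, 0.2002]
tool_rot: [0.078, -0.082, -0.702, 0.703]
contact_force: [-0.8, -0.0, -0.8]
gripper_width: 0.601
[ 0.4727 -0.3081  0.2002] tool force [0.7 0.8 0.2] t,s 0.3913 0.4066 jaw -103.0 w 0.601
spanner_grip [321.8 168.9] 0.8 [ 0.474  -0.3109  0.005 ]
bar_end [153.2 211.6] 0.67 [ 0.4833 -0.1655  0.0625]
bar_mid [128.6 208. ] 0.66 [ 0.4911 -0.1465  0.0625]
nut_center [ 77.1 189.6] 0.89 [ 0.5129 -0.0925  0.038 ]
tinner_tin [ 24.1 290.1] 0.94 [0.413  0.0447 0.    ]
curing_dish [66.2 46.2] 0.91 [ 0.6255 -0.1356  0.038 ]
end shift px [ 0.2 -0.8] 0.9486072659492493
tin shift px [0. 0.] 0.9982844591140747
dish shift px [6. 6.] 0.14992523193359375
level shift px [0. 0.] 0.9992012977600098
```

Run:
```python
from h import *
go(.515,-.165,.13,-12.7)
```

```text
lin [-0.011   0.0669 -0.1484] dr [ 4.00e-02 -9.03e+01  3.00e-02] now [ 0.4709 -0.3071  0.1968] jaw -103.0
```

```bash
python3 -m crank '[{"linear":[0,0,-0.03],"dr":[0,-7,0],"hand":0.2},{"linear":[0,0,-0.06],"dr":[0,-14,0],"hand":0.2},{"linear":[-0.005,0,-0.09],"dr":[0,-21,0],"hand":0.2},{"linear":[-0.011,0,-0.12],"dr":[0,-28,0],"hand":0.2},{"linear":[-0.011,0,-0.148],"dr":[0,-35,0],"hand":0.2},{"linear":[-0.011,0,-0.148],"dr":[0,-42,0],"hand":0.2},{"linear":[-0.011,0,-0.148],"dr":[0,-49,0],"hand":0.2},{"linear":[-0.011,0,-0.148],"dr":[0,-56,0],"hand":0.2},{"linear":[-0.011,0,-0.148],"dr":[0,-63,0],"hand":0.2},{"linear":[-0.011,0,-0.148],"dr":[0,-70,0],"hand":0.2}]'
python3 -m crank '[{"linear":[0,0.02,0],"dr":[0,-7,0],"hand":0.2},{"linear":[0,0.04,0],"dr":[0,-14,0],"hand":0.2},{"linear":[0,0.065,0],"dr":[0,-20.3,0],"hand":0.2},{"linear":[0,0.065,0],"dr":[0,-20.3,0],"hand":0.2},{"linear":[0,0.065,0],"dr":[0,-20.3,0],"hand":0.2},{"linear":[0,0.065,0],"dr":[0,-20.3,0],"hand":0.2}]'
cat > nut2.py <<'E'
from h import *
from scipy.optimize import minimize
cm=cam('wrist'); p,M=tool(); im=bot.read_camera('wrist'); st()
L=lambda q,z:(M.T@(back(cm,q,z)-p))[[0,2]]
n=bot.place_of('wrist','nut_center')[0]['xy']; e=bot.place_of('wrist','bar_end')[0]['xy']; print(n,e)
x0,y0=int(n[0])-45,max(0,int(n[1])-45); c=cv2.resize(im[y0:y0+90,x0:x0+90],None,fx=4,fy=4,interpolation=cv2.INTER_CUBIC); hsv=cv2.cvtColor(c,cv2.COLOR_BGR2HSV)
v,u=np.nonzero(cv2.inRange(hsv,(8,110,50),(35,255,255)))
P=np.array([L((x0+(a+.5)/4-.5,y0+(b+.5)/4-.5),.051) for a,b in zip(u,v)]); C=L(n,.038)
q=P-C; a=np.degrees(np.arctan2(q[:,1],q[:,0])); r=np.hypot(*q.T)
B=np.array([(k+2,np.percentile(r[(a>=k)&(a<k+4)],97)) for k in range(-180,180,4) if ((a>=k)&(a<k+4)).sum()>8]); B=B[B[:,1]>.0125]; print([(int(i),round(j*1e3,1)) for i,j in B])
pts=np.c_[B[:,1]*np.cos(np.radians(B[:,0])),B[:,1]*np.sin(np.radians(B[:,0]))]
def cost(w):
    th,dx,dz=w; m=np.radians(th+30+60*np.arange(6)); h=((pts-[dx*1e-3,dz*1e-3])@np.array([np.cos(m),np.sin(m)])).max(1)-.015
    return np.abs(h*1e3).sum()+.3*(dx**2+dz**2)
s=min((minimize(cost,[t,0,0],method='Nelder-Mead') for t in range(-30,30,5)),key=lambda s:s.fun); ctr=C+s.x[1:]*1e-3
b=L(e,.0625)
# screw axis from hex fit, and bar line from mid+end
for z in (b,L(bot.place_of('wrist','bar_mid')[0]['xy'],.0625)): d=z-ctr; print('bar',np.degrees(np.arctan2(d[1],d[0])).round(1),np.linalg.norm(d).round(4),'nut',s.x.round(2),round(s.fun,1))
cv2.imwrite('pics/w16.png',im)
E
python3 nut2.py
```

```text
t: 32.4
eef_pos: [0.5151, -0.1654, 0.1973]
tool_rot: [-0.339, 0.339, -0.62, 0.62]
contact_force: [0.1, 0.1, -0.9]
gripper_width: 0.602
t: 32.9
eef_pos: [0.5157, -0.1656, 0.1333]
tool_rot: [-0.441, 0.44, -0.553, 0.553]
contact_force: [0.5, 0.0, 0.1]
gripper_width: 0.603
[ 0.5161 -0.1657  0.1337] tool force [-0.5 -0.   0.1] t,s 0.4656 0.2775 jaw -12.85 w 0.602Traceback (most recent call last):
  File "nut2.py", line 5, in <module>
    n=bot.place_of('wrist','nut_center')[0]['xy']; e=bot.place_of('wrist','bar_end')[0]['xy']; print(n,e)
      ~~~~~~~~~~~~~~~~~~~~~~~~~~~~~~~~~~^^^
IndexError: list index out of range
```

```bash
sed -i "s/^n=bot.*/n=proj(cm,[.513,-.0903,.038]); e=bot.place_of('wrist','bar_end')[0]['xy']; print(n,e)/" nut2.py; python3 nut2.py
```

```text
[ 0.5161 -0.1656  0.1338] tool force [ 0.1 -0.2  0. ] t,s 0.4656 0.2775 jaw -12.79 w 0.602
[287.45450119  97.46939562] [265.5, 226.1]
[(-162, np.float64(17.1)), (-158, np.float64(16.8)), (-154, np.float64(16.4)), (-150, np.float64(16.2)), (-146, np.float64(15.9)), (-114, np.float64(17.5)), (-110, np.float64(17.9)), (-106, np.float64(17.5)), (-54, np.float64(17.0)), (-50, np.float64(16.8)), (2, np.float64(15.2)), (6, np.float64(15.6)), (10, np.float64(15.6)), (14, np.float64(15.2)), (18, np.float64(14.7)), (22, np.float64(14.3)), (26, np.float64(14.0)), (30, np.float64(14.0)), (34, np.float64(13.8)), (38, np.float64(13.5)), (42, np.float64(13.5)), (46, np.float64(13.5)), (50, np.float64(13.5)), (54, np.float64(13.7)), (58, np.float64(14.0)), (62, np.float64(14.4)), (66, np.float64(14.9)), (70, np.float64(15.5)), (74, np.float64(15.9)), (78, np.float64(15.5)), (82, np.float64(15.1)), (86, np.float64(14.7)), (90, np.float64(14.3)), (94, np.float64(14.2)), (98, np.float64(14.1)), (102, np.float64(14.1)), (106, np.float64(14.2)), (110, np.float64(14.3)), (114, np.float64(14.5)), (118, np.float64(14.8)), (122, np.float64(15.2)), (126, np.float64(15.7)), (130, np.float64(16.3)), (134, np.float64(16.7)), (138, np.float64(16.4)), (142, np.float64(16.1)), (146, np.float64(15.8)), (150, np.float64(15.4)), (154, np.float64(15.3)), (158, np.float64(15.2)), (162, np.float64(14.6))]
bar -9.5 0.0825 nut [10.27 -0.91 -1.07] 11.5
bar -9.9 0.0596 nut [10.27 -0.91 -1.07] 11.5
```

Run:
```python
from h import *
cm=cam('top'); im=bot.read_camera('top')
for k,z in (('spanner',0),('spanner_grip',.005)):
    for r in bot.place_of('top',k)[:1]: print(k,round(r['score'],2),back(cm,r['xy'],z).round(4))
for r in bot.cut_out('top','spanner')[:1]:
    v,u=np.nonzero(r['pixels']); P=np.array([back(cm,(a,b),.010)[:2] for a,b in zip(u,v)]); c=P.mean(0); d=np.linalg.svd(P-c,full_matrices=False)[2][0]; print('mask',np.ptp((P-c)@d).round(4),np.ptp((P-c)@[-d[1],d[0]]).round(4),np.degrees(np.arctan2(d[1],d[0])).round(1))
st(); print(bot.hand_in())
```

```text
spanner 0.63 [ 0.5924 -0.3364  0.    ]
spanner_grip 0.65 [ 0.476  -0.3063  0.005 ]
mask 0.163 0.0559 167.2
[ 0.5152 -0.1655  0.1327] tool force [-0.  -0.5 -0.4] t,s 0.4648 0.2772 jaw -12.72 w 0.603
the job is handed in; nothing more can be done
None
```

I fitted the spanner on the jam nut, squeezed bar and handle together until the fingers stalled, took the spanner off, and laid it back where it started on the bench. The job is handed in at about 33 s of the 72 s allowed; no verdict was reported.

**Last checks**
- **Nut:** it sits about 0.35 rad from the bar, against 0.36 rad when hard down, so it reads as tight.
- **Bar end:** the top camera shows it about 1.7 mm from its start. Single wrist-camera and network readings during the job ranged from 1 to 8 mm; the largest came while the spanner handle lay beside the bar.
- **Spanner:** it lies at 167°, as at the start, about 0.25 m from the nut. Flatness was only judged from lowering it onto the bench and its 163 x 56 mm outline in the top camera.
- **Tin and bubble level:** neither has shifted in the top camera.
- **Dish:** the image match failed there. The wrist camera puts it within about 2 mm of its earlier position.

**Things that did not agree or could not be measured**
- **Squeeze force:** the force on each finger cannot be read. I relied on a 20 N grip setting, then 22 N, with almost no net sideways force on the hand.
- **Spanner play:** during the squeeze the spanner turned about 0.2 rad past the nut's own angle, where 0.07 rad of play was stated.
- **Taking it off:** the spanner stuck and took a pull of about 34 N to come free.

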